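Set the lever of an inspection stand and clamp it

ROBOT

A 7-joint arm with a two-finger parallel gripper is mounted at the origin on the work surface. World frame = base frame: x ahead of the robot, y to its left, z up, the work surface at z = 0. Lengths are in m, angles in rad, forces in N, time in s.
With the tool pointing down it reaches from about 0.4 to 0.85 m from the base axis. Payload 10.4 kg.
Tool frame: the origin (TCP) lies midway between the tips of the shut fingers; the grasp point (between the pads) lies 19 mm behind it (r.tcp_to_grasp is the z of the grasp point in the tool frame, in m); z points along the fingers, x is the direction in which the jaws open and shut, and the axes are right-handed (so a half turn about z gives the same grasp; the last joint's range is limited). The gripper opens to 87 mm and grips with 3 to 60 N. Pads are 19 mm wide; open, the fingers measure 117 mm over their backs; the gripper's body (75 mm by 190 mm) begins 51 mm behind the grasp point.
Start: joints at [-1.21, 0.332, -0.065, 1.46, 0.022, 1.35, -0.088], TCP at [0.234, 0.58, 0.185] pointing down, gripper open.
Joint ranges: [-2.6, 2.6], [-0.5, 2.12], [-1.47, 1.34], [0.16, 2.42], [-1.27, 4.41], [0.06, 2.06], [-2.6, 2.6]. Speed limits (rad/s): [2.22, 2.22, 2.79, 2.79, 3.14, 3.14, 3.14].

INTERFACE

Orientations are given as a unit quaternion [x, y, z, w].
In Python, from bench import r, camera, close_job gives the robot as it stands. The module is installed in compiled form; this text tells all that it offers.
- The arm moves only by the shell command python3 -m crank 'ROWS' [FORCE]. ROWS is JSON, a list of rows, each an object of numbers: "x", "y", "z": the shift along the tool's x, y, z scaled (see below); "ax", "ay", "az": the turn, a rotation vector about the tool's x, y, z scaled (see below); "claw": the closure, from -1 (fully open) to 1 (shut), so that 0 is half open. A call has exactly 5 rows; each row is the pose to reach, as a shift and turn from the pose commanded when the call began, along the tool's axes at that moment; what a row does not reach only later rows make up. The controller multiplies each number of a shift by 1 m and each number of a turn by 2 rad. A row lasts 1/12 s, in which the tool goes at most 41.7 mm and 7.16 degrees, less where a joint would pass 70% of its speed; a pose out of reach is approached as far as the arm can. A call with a number of a shift or a turn outside -1 to 1 is refused whole. A call with a gripper value outside its range is refused whole. The fingers move at their own pace and stop on an object; FORCE is the grip in N (left out, the last holds). Time passes only in rows, so rows that repeat a pose let the fingers close, or fill a call up. It gives the time, the measured TCP pose, the force and the opening at its end, in the units of the state.
- r.read_state(): the state, without advancing time (a new reading comes with each control period).
- camera(name): name is "side" or "top" or "wrist"; returns a dict with "color" (480x640x3 uint8, blue, green, red), "fx", "fy", "cx", "cy" (pixels), "eye" and "orientation" of the camera in the world. Camera axes: x right, y down, z forward; pixel columns grow to the right and rows downward; lengths in m; the calibration is good to about 2 mm. A picture is of the moment at which its call begins. There is no depth.
- close_job(): hands the job in, once; it reports no verdict.
The state is a dict: "time": time; "joint_positions": joint angles; "joint_vel": joint speeds; "joint_torque": joint torques, N m; "ee_pos": TCP position; "eef_rot": TCP orientation; "ft_force": force on the tool from outside, world axes, zero at the start; "torque": the same for the moment, N m; "width": finger opening in m.
Only numpy, scipy, OpenCV 4.12 (cv2) and the standard library are available. Lean on these libraries where they do the work, as an engineer would, in place of code of your own. Each camera call takes 0.05 s, during which the arm holds its last target. There are 200 camera calls.

TASK

On the inspection stand, first take away the aluminium block that stands in the path of the flat clamp lever under the overhanging bracket, and set it down upright, without dropping it, in the hexagonal wooden tray. Then swing the upright ball-ended setting lever until it is in line with the pointer on the quadrant and let it go, and last swing the clamp lever fully home into its notched keeper. Leave the pointer and everything else on the bench where it is.

Things in the scene. Friction and masses are not known exactly. Their poses are not given: they have to be found in the camera images.
- stand: Fixed grey inspection stand; origin at the underside of its base plate, x away from the robot, y to the robot's left, z up, turned up to 0.25 rad. Base plate 260 (x) by 440 (y) mm, from y=-230 to y=+210, 20 thick. 'Stand frame' below means this one, mm. A grey gear housing fills x -120 to -50, y 88 to 122, up to z=120.
- bracket (a point): Middle of the lower front edge of the grey overhanging bracket: stand frame (-66, -90, 200). Its front cross bar spans x -66 to -32, y -169 to -11, z 200 to 230, with a small sensor box on top up to z=265. Side arms 22 wide at y=-180 and y=0 run back to two posts at x=105. Front and sides below are open; an upright gripper over the block or clamp knob hits the bar, so tilt it about 40 degrees.
- keeper (a point): Steel notched keeper on the base plate that receives the clamp lever's arm: stand frame (8, -125, 46), about 26 by 46 mm, top z=63.
- clamp_hinge (a point): Vertical hinge axis of the clamp lever at the height of its arm: stand frame (50, -90, 46).
- lever_axis (a point): Point on the horizontal axis (along the stand's y) of setting lever and pointer, in the lever's plane: stand frame (-85, 150, 90). The upright aluminium quadrant (a fan-shaped plate, radius 100, 6 thick) stands at y=180, the pointer at y=187.
- setting (a joint): Hinge of the setting lever, rad: 0 = upright, positive = leaning away from the robot (towards the stand's +x), range -0.7 to 0.7. It stays where it is left (friction torque about 0.4 N m, some 3 N at the ball).
- ball (a point): Centre of the black ball (diameter 40 mm) at the end of the setting lever, 160 mm from its axis; stem diameter 16 mm. z runs along the lever, y is the axis of its hinge.
- pointer (a joint): Hinge of the pointer, rad, same zero and direction as the setting lever: it shows the angle wanted. It turns easily and must not be touched.
- pointer_tip (a point): Tip of the brass pointer, a flat hand 10 mm wide, 110 mm from its axis, on the outer (+y) face of the quadrant; its end is a cross tab 8 by 22 (y) mm that stands over the quadrant's rim; z runs along the pointer.
- clamp (a joint): Hinge of the flat clamp lever, rad: 0 = pointing to the stand's -x, positive swings the knob towards the stand's -y (to the robot's right); stop at 0.7 = fully home in the notched keeper. Starts open (-0.7 to -0.45); stays where it is left (friction torque about 0.25 N m, some 2 N at the knob). Knob at x = 50 - 130 cos(q), y = -90 - 130 sin(q) mm in the stand's frame.
- clamp_knob (a point): Point on the axis of the clamp lever's knob, an upright black cylinder of diameter 24 mm from z=41 to z=103 in the stand's frame, 130 mm from the hinge; this point lies at z=86 (17 mm below the knob's top). The arm below is a steel flat 20 wide, 12 thick, z 40 to 52.
- block: Loose plain aluminium block 46 (x) by 36 (y) by 80 mm high, about 0.3 kg, standing on the stand's base plate (z=20) in the clamp knob's path. Origin at the centre of its underside, z up.
- tray: Loose hexagonal wooden tray, 146 mm outside and 130 mm inside across the flats, walls 30 mm high, floor 8 mm thick. Origin at the centre of its underside. Left or right of the stand.
- bin: Bystander: square grey plastic bin 130 by 130 by 45 mm high, on the other side from the tray. Origin at the centre of its underside.
- dispenser: Bystander: white plunger dispenser, diameter 44, 90 mm high, standing on the stand's base plate between the clamp knob and the setting lever. Origin at its underside.
- carton: Bystander: cardboard box 50 by 50 by 45 mm on the stand's base plate, towards the back. Origin at its underside.
- screwdriver: Bystander: screwdriver lying on the bench in front of the stand. Origin at its underside.
- bottle: Bystander: white bottle, diameter 60, 120 mm high, to the left near the robot. Origin at its underside.
- mug: Bystander: white mug, diameter 80, 90 mm high, to the right near the robot. Origin at its underside.
- wrench: Bystander: steel wrench lying on the bench in front of the stand, to the left. Origin at its underside.
Not all that is in view belongs to the job. What is shaped like the block but orange is not meant. There is more than one size of the tray; the job needs the larger.

How it is judged:
On the way, in this order (a step that is already met when the one before it is completed fails the run):
1. the block stands upright and let go in the wooden tray (horizontal distance between block and tray below 0.045 m and z of block in the frame of tray below 0.014 m and angle between block's own z axis and vertical below 0.12 rad and contact force between the fingers and block below 0.1 N and linear speed of block below 0.02 m/s), for 0.2 s.
2. the setting lever is at rest in line with the pointer (angle between the z axis of ball and the z axis of pointer_tip, either way round below 0.05 rad and velocity of joint setting between -0.03 and 0.03 rad/s), for 0.3 s.
3. the clamp lever is home in its keeper (value of joint clamp above 0.63 rad and velocity of joint clamp between -0.03 and 0.03 rad/s), for 0.2 s.
At the end, for the whole second after the job is handed in: The block stands upright (within 0.12 rad) on the tray's floor within 45 mm of its centre; the setting lever is within 0.05 rad of the pointer; the clamp lever is at 0.63 rad or more (stop at 0.7); all released and at rest (all of step 1 and all of step 2 and all of step 3); the robot touches nothing.
It fails at once if the pointer is disturbed (its tip moved over 10 mm) (distance of pointer_tip from where it was at the start of the episode above 0.01 m).
It fails at once if the block is dropped (falls faster than 0.6 m/s out of the fingers) (linear speed of block above 0.6 m/s and contact force between the fingers and block below 0.1 N).
It fails at once if the tray is pushed over 40 mm (distance of tray from where it was at the start of the episode above 0.04 m).
It fails at once if a bystander (bin, dispenser, carton, screwdriver, bottle, mug, wrench) is moved over 30 mm (distance of any of bin, dispenser, carton, screwdriver, bottle, mug, wrench from where it was at the start of the episode above 0.03 m).
It also fails if it takes over 72 s, if anything falls off the work surface, if the arm or the gripper's body presses on something with over 40 N, if the wrist force passes 120 N, or if a joint passes its speed limit or range.

## Working session

There is one attempt and no reset: what is moved stays moved. The work goes in short steps, Python scripts to look and compute and a shell command to move; the robot and the scene stay as the last step left them, time stands still between calls to the robot, and variables do not carry over. Pictures are saved under pics/ and viewed, about 8 in all and at most 12, crops included, and the job is handed in when it is done.

```bash
mkdir -p pics; ls; python3 - <<'E'
from bench import r,camera
import cv2,json
s=r.read_state();print(s, r.tcp_to_grasp)
for n in ("side","top","wrist"):
    c=camera(n);cv2.imwrite(f"pics/{n}0.png",c["color"])
    print(n,{k:v for k,v in c.items() if k!="color"})
E
```

```text
pics
{'time': 0.0, 'joint_positions': array([-1.20960633,  0.33288627, -0.06470979,  1.46095274,  0.02158947,
        1.34991185, -0.08852308]), 'joint_vel': array([ 0.00123826,  0.00044765, -0.00118395, -0.00271912,  0.00040156,
       -0.00053832,  0.00073856]), 'joint_torque': array([ 7.13348090e-04, -6.23255396e+01,  2.51320977e-02, -3.89902210e+01,
       -6.13814872e-02,  3.96105624e-02,  1.40867296e-04]), 'ee_pos': array([0.23385266, 0.57911144, 0.18373957]), 'eef_rot': array([ 8.28984914e-01,  5.59270487e-01, -5.90566507e-04,  4.31723409e-04]), 'ft_force': array([0.63313213, 0.72214473, 0.1339376 ]), 'torque': array([-0.06661485,  0.00628789, -0.03054321]), 'width': 0.08687460017899473} -0.0187
side {'fx': 477.5957702129193, 'fy': 477.5957702129193, 'cx': 327.7516283470501, 'cy': 239.03896441321913, 'eye': array([ 0.13603485, -0.90298389,  1.13420257]), 'orientation': array([ 0.90818306, -0.19169925,  0.07924634, -0.36355873])}
top {'fx': 510.3036924865636, 'fy': 510.3036924865636, 'cx': 321.27835172674327, 'cy': 236.2248028679899, 'eye': array([ 0.23799821, -0.08920286,  1.57947551]), 'orientation': array([-0.69353624,  0.7139125 , -0.06272399,  0.07349908])}
wrist {'fx': 384.67023627488754, 'fy': 384.67023627488754, 'cx': 323.7113851701318, 'cy': 241.10327197162044, 'eye': array([0.16340159, 0.60850268, 0.3845196 ]), 'orientation': array([0.82050467, 0.55359425, 0.08004246, 0.11789271])}
```

View pics/side0.png

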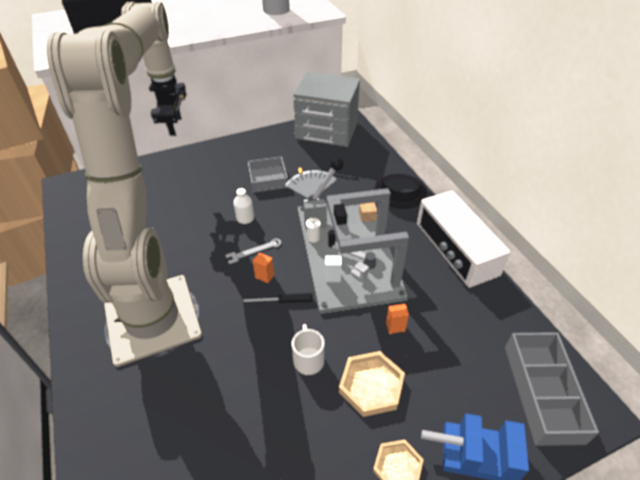

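View pics/top0.png

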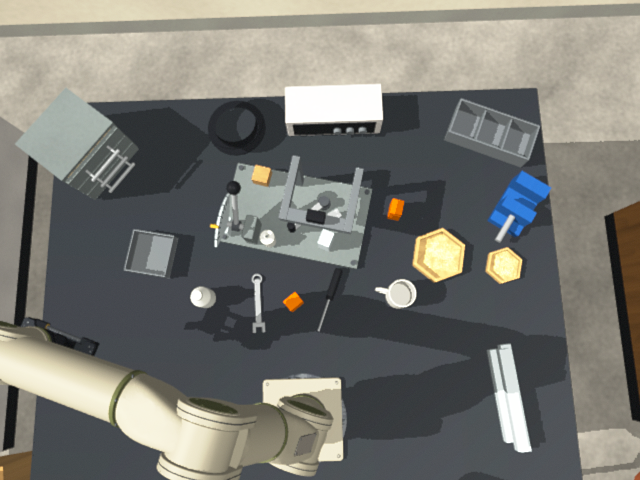

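The side view shows the larger tray at (372,383) and the white block at (333,262). In the top view, the stand spans (226–371, 163–268), the block is at (326,238), the knob at (291,227), the ball at (233,187) and the tray at (439,255). I'll zoom in for the fit.

```bash
python3 - <<'E'
import cv2
t=cv2.imread("pics/top0.png")[150:285,200:380];cv2.imwrite("pics/tc.png",cv2.resize(t,None,fx=4.4,fy=4.4,interpolation=cv2.INTER_CUBIC))
t=cv2.imread("pics/side0.png")[150:315,235:425];cv2.imwrite("pics/sc.png",cv2.resize(t,None,fx=3.6,fy=3.6,interpolation=cv2.INTER_CUBIC))
E
```

```text
(no output)
```

View pics/tc.png

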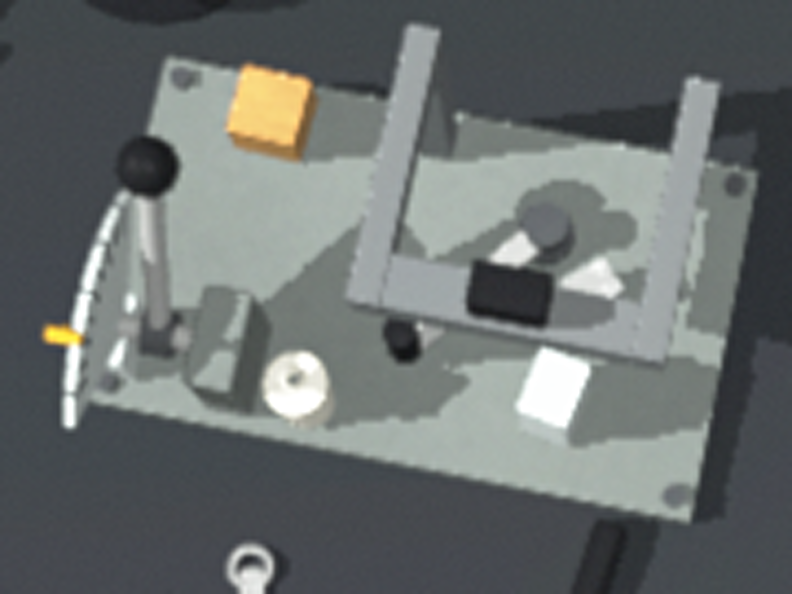

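View pics/sc.png

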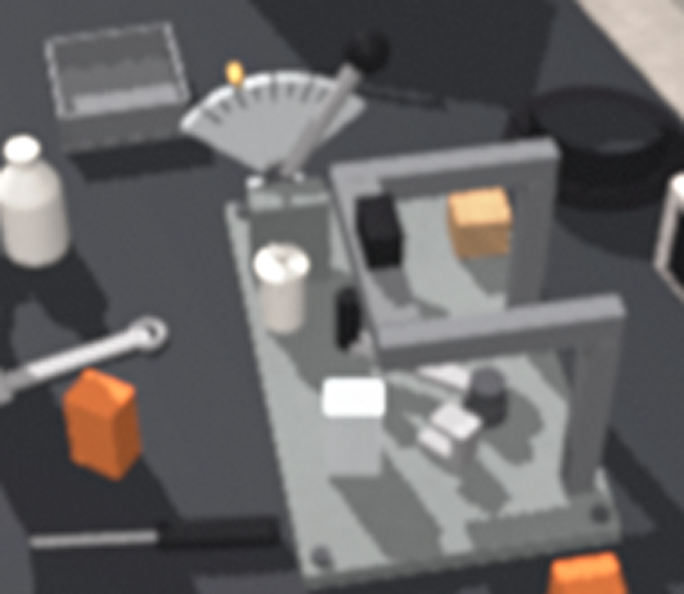

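The top crop shows plate corners at (88,402), (168,58), (757,172) and (691,522). The block top centre is (555,389), the ball (147,166), the pointer tab (62,334) and the knob (402,335). In the side crop the block top is (354,397), the ball (368,50), the tab (235,73) and the knob top (347,293). Next I'll fit the stand pose and triangulate.

```bash
cat > h.py <<'E'
import numpy as np
from scipy.spatial.transform import Rotation as R
from scipy.optimize import least_squares
C={"side":(477.596,327.752,239.039,[0.13603485,-0.90298389,1.13420257],[0.90818306,-0.19169925,0.07924634,-0.36355873]),
"top":(510.304,321.278,236.225,[0.23799821,-0.08920286,1.57947551],[-0.69353624,0.7139125,-0.06272399,0.07349908])}
def proj(n,p):
    f,cx,cy,e,q=C[n] if isinstance(n,str) else n
    v=R.from_quat(q).inv().apply(np.atleast_2d(p)-e); return v[:,:2]/v[:,2:]*f+[cx,cy]
def tri(obs):
    s=least_squares(lambda p:np.concatenate([proj(n,p)[0]-u for n,u in obs]),[.55,0,.1]); return s.x,np.abs(s.fun).max()
def plane(n,u,z):
    f,cx,cy,e,q=C[n] if isinstance(n,str) else n
    d=R.from_quat(q).apply([(u[0]-cx)/f,(u[1]-cy)/f,1]); return np.array(e)+d*(z-e[2])/d[2]
T=lambda x,y:np.array([x/4.4+200,y/4.4+150])
S=lambda x,y:np.array([x/3.6+235,y/3.6+150])
def w(st,p): # stand mm -> world
    return R.from_euler('z',st[2]).apply(np.atleast_2d(p)/1000)+[st[0],st[1],0]
def inv(st,p): return 1000*R.from_euler('z',-st[2]).apply(np.array(p)-[st[0],st[1],0])
E
python3 - <<'E'
from h import *
P=[("top",T(88,402),(-130,210,20)),("top",T(168,58),(130,210,20)),("top",T(757,172),(130,-230,20)),("top",T(691,522),(-130,-230,20)),
("top",T(348,302),(-66,11,230)),("top",T(660,362),(-66,-191,230)),("side",S(303,572),(-130,-230,20)),("side",S(228,207),(-130,210,20))]
f=lambda s:np.concatenate([proj(n,w(s,p))[0]-u for n,u,p in P])
s=least_squares(f,[.55,0,-.1],loss='soft_l1');st=s.x;print(st);print(f(st).reshape(-1,2).round(1))
for nm,a,b in [("block",T(555,389),S(354,397)),("ball",T(147,166),S(368,50)),("tab",T(62,334),S(235,73)),("knobtop",T(402,333),S(347,293)),("tray",(439,255),(372,383))]:
    p,e=tri([("top",a),("side",b)]);print(nm,p.round(4),inv(st,p).round(1),e.round(2))
# models: angle fits
for nm,L,y,a,b in [("ball",160,150,T(147,166),S(368,50)),("tab",110,187,T(62,334),S(235,73))]:
    g=lambda q,n:w(st,(-85+L*np.sin(q),y,90+L*np.cos(q)))
    for o in ([("top",a)],[("side",b)],[("top",a),("side",b)]):
        q=least_squares(lambda q:np.concatenate([proj(n,g(q[0],n))[0]-u for n,u in o]),[0.]);print(nm,q.x,q.fun.round(1))
# tray/knob/block at plane
print("block top z100",plane("top",T(555,389),.1),plane("side",S(354,397),.1))
k=least_squares(lambda q:np.concatenate([proj("top",w(st,(50-130*np.cos(q[0]),-90-130*np.sin(q[0]),103)))[0]-T(402,333),proj("side",w(st,(50-130*np.cos(q[0]),-90-130*np.sin(q[0]),103)))[0]-S(347,293)]),[-.5]);print("clamp",k.x,k.fun)
for z in(0.008,.03):print("tray",plane("top",(439,255),z),plane("side",(372,383),z))
E
```

```text
[ 0.61687521  0.01721851 -0.23017253]
[[-1.5 -0.5]
 [-0.3 -0.3]
 [ 0.6 -0.3]
 [ 0.2  0.1]
 [-0.7 -0.3]
 [ 1.4  0.5]
 [ 0.1  1.4]
 [-1.3 -0.8]]
block [ 0.5213 -0.0848  0.0992] [ -69.8 -121.2   99.2] 0.25
ball [0.6462 0.166  0.2298] [ -5.4 151.5 229.8] 0.27
tab [0.5475 0.2266 0.1929] [-115.3  188.   192.9] 0.07
knobtop [0.561  0.0168 0.107 ] [-54.3 -13.2 107. ] 0.18
tray [ 0.4732 -0.4311  0.0157] [ -37.6 -469.3   15.7] 0.13
ball [0.51398031] [0.5 0.2]
ball [0.51976493] [-0.2  0.6]
ball [0.51710271] [ 0.6  0.1 -0.3  0.6]
tab [-0.28131276] [0.1 0. ]
tab [-0.28623865] [-0.2 -0.5]
tab [-0.28346411] [ 0.1  0.1 -0.1 -0.5]
block top z100 [ 0.52037627 -0.08467968  0.1       ] [ 0.52170546 -0.08552693  0.1       ]
clamp [-0.648024] [-0.3524222  -0.21100412 -0.07801062  0.56142367]
tray [ 0.47482587 -0.43289439  0.008     ] [ 0.47528956 -0.42778291  0.008     ]
tray [ 0.47151038 -0.42808286  0.03      ] [ 0.46866233 -0.4370658   0.03      ]
```

The fit agrees well: block top z is 99 mm and both views give pointer −0.284, setting lever +0.517 and clamp −0.65. Next I'll locate the mug and bottle, write a move calculator and set off.

```bash
cat >> h.py <<'E'
ST=np.array([0.61687521,0.01721851,-0.23017253])
def ori(yaw,tilt,flip=0): # tool z leans tilt(deg) from down toward azimuth yaw; x jaw ~ left of that azimuth
    t=np.radians(tilt);z=np.array([np.sin(t),0,-np.cos(t)]);x=np.array([0,1.,0]);M=np.c_[x,np.cross(z,x),z]
    M=R.from_euler('z',yaw).as_matrix()@M
    if flip: M=M@np.diag([-1,-1,1.])
    return R.from_matrix(M)
def go(pos,Rt,grasp=True):
    from bench import r
    s=r.read_state();Rc=R.from_quat(s["eef_rot"]);p=np.array(pos,float)
    if grasp: p=p+Rt.apply([0,0,.0187])
    print("t",round(s["time"],2),"tcp",s["ee_pos"].round(4),"q",s["joint_positions"].round(2),"F",s["ft_force"].round(1),"w",round(s["width"],4))
    print("shift",Rc.inv().apply(p-s["ee_pos"]).round(4),"turn/2",((Rc.inv()*Rt).as_rotvec()/2).round(4),"tcp target",p.round(4))
def wcam():
    from bench import camera
    c=camera("wrist");return c["color"],(c["fx"],c["cx"],c["cy"],c["eye"],c["orientation"])
E
python3 - <<'E'
from h import *
print("mug",plane("top",(401,293),.09),"bottle",plane("top",(203,296),.12),"disp",inv(ST,plane("top",T(296,380),.11)))
Rt=ori(-.3,40);p=np.array([.521,-.085,.085])-Rt.apply([0,0,.13])
print(p);go(p,Rt)
go([.234,.579,.33],R.from_quat([.829,.559,0,0]),False)
E
```

```text
mug [ 0.35436257 -0.29719128  0.09      ] bottle [0.35967894 0.27227421 0.12      ] disp [-100.86051773   49.15162935  110.        ]
[ 0.4411698  -0.06030563  0.18458578]
t 0.15 tcp [0.2339 0.5792 0.184 ] q [-1.21  0.33 -0.06  1.46  0.02  1.35 -0.09] F [-0.2  0.3 -0.1] w 0.0871
shift [-0.5144  0.4436  0.0143] turn/2 [-0.3488  0.0151 -0.04  ] tcp target [ 0.4527 -0.0639  0.1703]
t 0.15 tcp [0.2339 0.5792 0.184 ] q [-1.21  0.33 -0.06  1.46  0.02  1.35 -0.09] F [-0.2  0.3 -0.1] w 0.0871
shift [-0.0003  0.0002 -0.146 ] turn/2 [0.     0.0005 0.0003] tcp target [0.234 0.579 0.33 ]
```

```bash
python3 -m crank '[{"z":-0.04,"claw":-1},{"z":-0.08,"claw":-1},{"z":-0.12,"claw":-1},{"z":-0.14,"claw":-1},{"z":-0.14,"claw":-1}]' 20
python3 -m crank '[{"x":-0.03,"y":0.025,"claw":-1},{"x":-0.06,"y":0.05,"claw":-1},{"x":-0.09,"y":0.075,"claw":-1},{"x":-0.12,"y":0.1,"claw":-1},{"x":-0.13,"y":0.11,"claw":-1}]'
python3 -m crank '[{"x":-0.03,"y":0.025,"claw":-1},{"x":-0.06,"y":0.05,"claw":-1},{"x":-0.09,"y":0.075,"claw":-1},{"x":-0.12,"y":0.1,"claw":-1},{"x":-0.13,"y":0.11,"claw":-1}]'
python3 -m crank '[{"x":-0.03,"y":0.025,"claw":-1},{"x":-0.06,"y":0.05,"claw":-1},{"x":-0.09,"y":0.075,"claw":-1},{"x":-0.12,"y":0.1,"claw":-1},{"x":-0.13,"y":0.11,"claw":-1}]'
python3 -c "
from h import *
Rt=ori(-.3,40);p=np.array([.521,-.085,.085])-Rt.apply([0,0,.13]);go(p,Rt)"
```

```text
t 0.15 tcp [0.2339 0.5792 0.184 ] q [-1.21  0.33 -0.06  1.46  0.02  1.35 -0.09] F [-0.2  0.3 -0.1] w 0.0871
shift [-0.5144  0.4436  0.0143] turn/2 [-0.3488  0.0151 -0.04  ] tcp target [ 0.4527 -0.0639  0.1703]schema error: expected keys x, y, z, ax, ay, az, claw
schema error: expected keys x, y, z, ax, ay, az, claw
schema error: expected keys x, y, z, ax, ay, az, claw
schema error: expected keys x, y, z, ax, ay, az, claw
```

```bash
python3 -m crank '[{"x":0,"y":0,"z":-0.04,"ax":0,"ay":0,"az":0,"claw":-1},{"x":0,"y":0,"z":-0.08,"ax":0,"ay":0,"az":0,"claw":-1},{"x":0,"y":0,"z":-0.12,"ax":0,"ay":0,"az":0,"claw":-1},{"x":0,"y":0,"z":-0.14,"ax":0,"ay":0,"az":0,"claw":-1},{"x":0,"y":0,"z":-0.14,"ax":0,"ay":0,"az":0,"claw":-1}]' 20
python3 -m crank '[{"x":-0.03,"y":0.025,"z":0,"ax":0,"ay":0,"az":0,"claw":-1},{"x":-0.06,"y":0.05,"z":0,"ax":0,"ay":0,"az":0,"claw":-1},{"x":-0.09,"y":0.075,"z":0,"ax":0,"ay":0,"az":0,"claw":-1},{"x":-0.12,"y":0.1,"z":0,"ax":0,"ay":0,"az":0,"claw":-1},{"x":-0.13,"y":0.11,"z":0,"ax":0,"ay":0,"az":0,"claw":-1}]'
python3 -m crank '[{"x":-0.03,"y":0.025,"z":0,"ax":0,"ay":0,"az":0,"claw":-1},{"x":-0.06,"y":0.05,"z":0,"ax":0,"ay":0,"az":0,"claw":-1},{"x":-0.09,"y":0.075,"z":0,"ax":0,"ay":0,"az":0,"claw":-1},{"x":-0.12,"y":0.1,"z":0,"ax":0,"ay":0,"az":0,"claw":-1},{"x":-0.13,"y":0.11,"z":0,"ax":0,"ay":0,"az":0,"claw":-1}]'
python3 -m crank '[{"x":-0.03,"y":0.025,"z":0,"ax":0,"ay":0,"az":0,"claw":-1},{"x":-0.06,"y":0.05,"z":0,"ax":0,"ay":0,"az":0,"claw":-1},{"x":-0.09,"y":0.075,"z":0,"ax":0,"ay":0,"az":0,"claw":-1},{"x":-0.12,"y":0.1,"z":0,"ax":0,"ay":0,"az":0,"claw":-1},{"x":-0.13,"y":0.11,"z":0,"ax":0,"ay":0,"az":0,"claw":-1}]'
python3 -c "
from h import *
Rt=ori(-.3,40);p=np.array([.521,-.085,.085])-Rt.apply([0,0,.13]);go(p,Rt)"
```

```text
time: 0.57
ee_pos: [0.2345, 0.581, 0.3303]
eef_rot: [0.829, 0.559, 0.003, -0.002]
ft_force: [-0.0, 0.0, 0.3]
width: 0.0872
time: 0.98
ee_pos: [0.2898, 0.413, 0.3248]
eef_rot: [0.83, 0.557, 0.0, 0.0]
ft_force: [0.8, -0.4, 0.3]
width: 0.0868
time: 1.4
ee_pos: [0.3424, 0.2511, 0.3246]
eef_rot: [0.831, 0.557, 0.0, 0.0]
ft_force: [-0.2, 0.4, 0.2]
width: 0.0873
time: 1.82
ee_pos: [0.395, 0.0891, 0.3244]
eef_rot: [0.831, 0.557, 0.0, 0.0]
ft_force: [0.4, 0.5, 1.2]
width: 0.0869
t 1.82 tcp [0.395  0.0891 0.3244] q [-0.79 -0.24  0.37  1.75  0.09  1.62  0.75] F [0.4 0.5 1.2] w 0.0869
shift [-0.1197  0.1114  0.1541] turn/2 [-0.3487  0.0155 -0.043 ] tcp target [ 0.4527 -0.0639  0.1703]
```

```bash
python3 -m crank '[{"x":-0.03,"y":0.012,"z":0,"ax":-0.06,"ay":0,"az":-0.01,"claw":-1},{"x":-0.06,"y":0.024,"z":0,"ax":-0.12,"ay":0.005,"az":-0.02,"claw":-1},{"x":-0.09,"y":0.036,"z":0.01,"ax":-0.18,"ay":0.01,"az":-0.03,"claw":-1},{"x":-0.11,"y":0.05,"z":0.02,"ax":-0.24,"ay":0.015,"az":-0.04,"claw":-1},{"x":-0.12,"y":0.06,"z":0.04,"ax":-0.3,"ay":0.015,"az":-0.043,"claw":-1}]'
python3 -c "
from h import *
Rt=ori(-.3,40);p=np.array([.521,-.085,.085])-Rt.apply([0,0,.13]);go(p,Rt)"
```

```text
time: 2.23
ee_pos: [0.3983, 0.0137, 0.3204]
eef_rot: [0.802, 0.576, 0.103, 0.118]
ft_force: [-1.4, 0.4, 0.3]
width: 0.0866
t 2.23 tcp [0.3983 0.0137 0.3204] q [-0.37 -0.49  0.04  1.98  0.19  1.38  0.9 ] F [-1.4  0.4  0.3] w 0.0866
shift [-0.061   0.0267  0.1646] turn/2 [-0.1926 -0.0081 -0.0163] tcp target [ 0.4527 -0.0639  0.1703]
```

```bash
python3 -m crank '[{"x":-0.01,"y":0.005,"z":0.03,"ax":-0.03,"ay":0,"az":0,"claw":-1},{"x":-0.02,"y":0.01,"z":0.06,"ax":-0.06,"ay":0,"az":-0.005,"claw":-1},{"x":-0.035,"y":0.015,"z":0.09,"ax":-0.1,"ay":-0.005,"az":-0.01,"claw":-1},{"x":-0.05,"y":0.02,"z":0.12,"ax":-0.14,"ay":-0.008,"az":-0.015,"claw":-1},{"x":-0.06,"y":0.026,"z":0.15,"ax":-0.19,"ay":-0.008,"az":-0.016,"claw":-1}]'
python3 - <<'E'
from h import *
import cv2
im,c=wcam();cv2.imwrite("pics/w1.png",im);np.save("w1.npy",np.array([*c[:3],*c[3],*c[4]]))
Rt=ori(-.3,40);p=np.array([.521,-.085,.085])-Rt.apply([0,0,.13]);go(p,Rt)
E
```

```text
time: 2.65
ee_pos: [0.4523, -0.0205, 0.2261]
eef_rot: [0.778, 0.571, 0.156, 0.209]
ft_force: [0.2, 4.9, 0.4]
width: 0.0869
t 2.7 tcp [ 0.4506 -0.024   0.2207] q [ 0.01 -0.5  -0.22  2.26  0.18  0.91  0.97] F [-1.3  1.5 -6.2] w 0.0871
shift [-0.0373 -0.0132  0.0507] turn/2 [-0.0857  0.0027 -0.0036] tcp target [ 0.4527 -0.0639  0.1703]
```

View pics/w1.png

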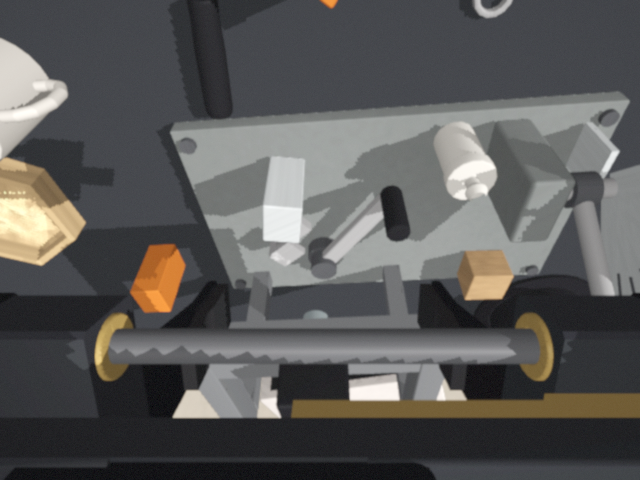

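The wrist view shows the block's top face at roughly (266,205), (303,207), (300,240), (263,237). The knob is at (396,212), with the bracket in front of the fingers. I'll compute the block yaw from these corners.

```bash
python3 - <<'E'
from h import *
a=np.load("w1.npy");c=(a[0],a[1],a[2],a[3:6],a[6:])
P=[plane(c,u,.1) for u in[(266,205),(303,207),(300,240),(263,237)]]
for p in P:print(p.round(4))
print(np.mean(P,0))
e=P[3]-P[0]+P[2]-P[1];print("yaw x-edges",np.arctan2(e[1],e[0]));e=P[1]-P[0]+P[2]-P[3];print("yaw y-edges",np.arctan2(e[1],e[0])-np.pi/2)
print("predicted px of block top", proj(c,[.5213,-.0848,.1]), "eye",c[3])
# fit rectangle in top & wrist
f=lambda s:np.concatenate([ (proj(c,np.c_[R.from_euler('z',s[2]).apply([[-.023,-.018,.1],[-.023,.018,.1],[.023,.018,.1],[.023,-.018,.1]])+[s[0],s[1],0]])-np.array([(266,205),(303,207),(300,240),(263,237)])).ravel()])
s=least_squares(f,[.52,-.085,-.3]);print(s.x,s.fun.round(1))
E
```

```text
[ 0.4966 -0.087   0.1   ]
[ 0.5089 -0.0562  0.1   ]
[ 0.5487 -0.0735  0.1   ]
[ 0.5338 -0.1064  0.1   ]
[ 0.52199109 -0.08075937  0.1       ]
yaw x-edges -0.44445753346157846
yaw y-edges -0.4039597802270627
predicted px of block top [[278.72758664 223.37947718]] eye [0.29319644 0.02921832 0.36060258]
[ 0.52233783 -0.08085742 -0.43473425] [-1.7 -2.   1.5 -0.2  0.   1.5  0.3  1.3]
```

```bash
python3 -c "
from h import *
Rt=ori(-.42,40);b=np.array([.522,-.083,.082]);go(b-Rt.apply([0,0,.08]),Rt);go(b,Rt)"
```

```text
t 2.7 tcp [ 0.4506 -0.024   0.2207] q [ 0.01 -0.5  -0.22  2.26  0.18  0.91  0.97] F [-1.3  1.5 -6.2] w 0.0871
shift [-0.0301 -0.0057  0.1028] turn/2 [-0.0856 -0.0318  0.0455] tcp target [ 0.486  -0.0669  0.129 ]
t 2.7 tcp [ 0.4506 -0.024   0.2207] q [ 0.01 -0.5  -0.22  2.26  0.18  0.91  0.97] F [-1.3  1.5 -6.2] w 0.0871
shift [-0.0357  0.0077  0.1815] turn/2 [-0.0856 -0.0318  0.0455] tcp target [ 0.533  -0.0879  0.0677]
```

```bash
python3 -m crank '[{"x":-0.01,"y":0,"z":0.03,"ax":0,"ay":0,"az":0,"claw":-1},{"x":-0.02,"y":0,"z":0.05,"ax":-0.03,"ay":-0.015,"az":0.02,"claw":-1},{"x":-0.025,"y":-0.003,"z":0.08,"ax":-0.06,"ay":-0.025,"az":0.035,"claw":-1},{"x":-0.03,"y":-0.006,"z":0.1,"ax":-0.086,"ay":-0.032,"az":0.046,"claw":-1},{"x":-0.03,"y":-0.006,"z":0.103,"ax":-0.086,"ay":-0.032,"az":0.046,"claw":-1}]'
python3 -c "
from h import *
Rt=ori(-.42,40);b=np.array([.522,-.083,.082]);go(b-Rt.apply([0,0,.08]),Rt);go(b,Rt)"
```

```text
time: 3.12
ee_pos: [0.4805, -0.0588, 0.1527]
eef_rot: [0.79, 0.519, 0.183, 0.27]
ft_force: [0.0, 1.1, 0.7]
width: 0.0871
t 3.12 tcp [ 0.4805 -0.0588  0.1527] q [ 0.41 -0.45 -0.57  2.41  0.2   0.56  0.84] F [0.  1.1 0.7] w 0.0871
shift [-0.0055 -0.0081  0.0238] turn/2 [-0.0172 -0.0076  0.0026] tcp target [ 0.486  -0.0669  0.129 ]
t 3.12 tcp [ 0.4805 -0.0588  0.1527] q [ 0.41 -0.45 -0.57  2.41  0.2   0.56  0.84] F [0.  1.1 0.7] w 0.0871
shift [-0.0067 -0.0054  0.1037] turn/2 [-0.0172 -0.0076  0.0026] tcp target [ 0.533  -0.0879  0.0677]
```

```bash
python3 -m crank '[{"x":-0.002,"y":-0.002,"z":0.02,"ax":0,"ay":0,"az":0,"claw":-1},{"x":-0.004,"y":-0.004,"z":0.04,"ax":0,"ay":0,"az":0,"claw":-1},{"x":-0.006,"y":-0.006,"z":0.06,"ax":-0.01,"ay":-0.004,"az":0.002,"claw":-1},{"x":-0.006,"y":-0.006,"z":0.07,"ax":-0.017,"ay":-0.007,"az":0.003,"claw":-1},{"x":-0.006,"y":-0.006,"z":0.07,"ax":-0.017,"ay":-0.007,"az":0.003,"claw":-1}]'
python3 -c "
from h import *
Rt=ori(-.42,40);b=np.array([.522,-.083,.082]);go(b,Rt)"
```

```text
time: 3.53
ee_pos: [0.516, -0.0785, 0.0984]
eef_rot: [0.789, 0.511, 0.187, 0.286]
ft_force: [-0.1, -0.9, 0.7]
width: 0.0873
t 3.53 tcp [ 0.516  -0.0785  0.0984] q [ 0.94 -0.33 -1.03  2.41  0.24  0.3   0.79] F [-0.1 -0.9  0.7] w 0.0873
shift [-0.0017 -0.0049  0.036 ] turn/2 [-0.0003 -0.001  -0.0006] tcp target [ 0.533  -0.0879  0.0677]
```

```bash
python3 -m crank '[{"x":-0.001,"y":-0.001,"z":0.007,"ax":0.006,"ay":0,"az":0,"claw":-1},{"x":-0.002,"y":-0.002,"z":0.014,"ax":0.012,"ay":0,"az":0,"claw":-1},{"x":-0.002,"y":-0.003,"z":0.021,"ax":0.018,"ay":0,"az":0,"claw":-1},{"x":-0.002,"y":-0.004,"z":0.024,"ax":0.02,"ay":0,"az":0,"claw":-1},{"x":-0.002,"y":-0.004,"z":0.024,"ax":0.02,"ay":0,"az":0,"claw":-1}]'
python3 -c "
from h import *
Rt=ori(-.42,38);b=np.array([.522,-.083,.082]);go(b,Rt)"
```

```text
time: 3.95
ee_pos: [0.5263, -0.0858, 0.0779]
eef_rot: [0.794, 0.515, 0.177, 0.27]
ft_force: [-0.1, -0.8, -0.1]
width: 0.087
t 3.95 tcp [ 0.5263 -0.0858  0.0779] q [ 1.11 -0.24 -1.17  2.38  0.34  0.29  0.74] F [-0.1 -0.8 -0.1] w 0.087
shift [ 0.0008 -0.0014  0.0123] turn/2 [-0.003  -0.0009 -0.001 ] tcp target [ 0.5325 -0.0877  0.0673]
```

```bash
python3 -m crank '[{"x":0.001,"y":-0.001,"z":0.006,"ax":0,"ay":0,"az":0,"claw":-1},{"x":0.001,"y":-0.001,"z":0.012,"ax":0,"ay":0,"az":0,"claw":-1},{"x":0.001,"y":-0.001,"z":0.012,"ax":0,"ay":0,"az":0,"claw":-1},{"x":0.001,"y":-0.001,"z":0.012,"ax":0,"ay":0,"az":0,"claw":0},{"x":0.001,"y":-0.001,"z":0.012,"ax":0,"ay":0,"az":0,"claw":1}]' 25
python3 -m crank '[{"x":0,"y":0,"z":0,"ax":0,"ay":0,"az":0,"claw":1},{"x":0,"y":0,"z":0,"ax":0,"ay":0,"az":0,"claw":1},{"x":0,"y":0,"z":0,"ax":0,"ay":0,"az":0,"claw":1},{"x":0,"y":0,"z":0,"ax":0,"ay":0,"az":0,"claw":1},{"x":0,"y":0,"z":0,"ax":0,"ay":0,"az":0,"claw":1}]' 25
python3 - <<'E'
from h import *
import cv2
im,c=wcam();cv2.imwrite("pics/w2.png",im)
from bench import r
s=r.read_state();Rc=R.from_quat(s["eef_rot"]);Rt=ori(-.42,38);b=np.array([.522,-.083,.082]);go(b,Rt)
print("up40 in tool",Rc.inv().apply([0,0,.03]).round(4),"back",Rc.inv().apply(R.from_euler('z',-.23).apply([-.1,0,0])).round(4))
E
```

```text
time: 4.37
ee_pos: [0.5326, -0.0871, 0.0683]
eef_rot: [0.794, 0.515, 0.177, 0.271]
ft_force: [-0.1, 0.2, 0.3]
width: 0.0802
time: 4.78
ee_pos: [0.5328, -0.0866, 0.0682]
eef_rot: [0.794, 0.515, 0.177, 0.271]
ft_force: [-1.0, 0.8, 0.4]
width: 0.048
t 4.83 tcp [ 0.5328 -0.0867  0.0682] q [ 1.26 -0.21 -1.31  2.37  0.42  0.27  0.66] F [-0.2 -0.5  0.4] w 0.0441
shift [-0.001  -0.0004  0.0008] turn/2 [-0.0023 -0.0014  0.0002] tcp target [ 0.5325 -0.0877  0.0673]
up40 in tool [ 0.0001  0.0184 -0.0237] back [-0.0187 -0.0777 -0.0602]
```

View pics/w2.png

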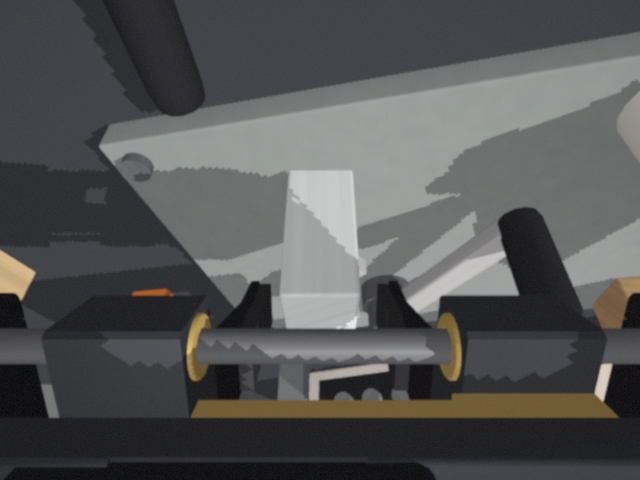

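The block sits centred between the fingers at (320,240) and is aligned with them. The fingers are still closing, so I'll finish the grip and lift.

```bash
python3 -m crank '[{"x":0,"y":0,"z":0,"ax":0,"ay":0,"az":0,"claw":1},{"x":0,"y":0,"z":0,"ax":0,"ay":0,"az":0,"claw":1},{"x":0,"y":0,"z":0,"ax":0,"ay":0,"az":0,"claw":1},{"x":0,"y":0,"z":0,"ax":0,"ay":0,"az":0,"claw":1},{"x":0,"y":0,"z":0,"ax":0,"ay":0,"az":0,"claw":1}]' 30
python3 -m crank '[{"x":0,"y":0.001,"z":-0.001,"ax":0,"ay":0,"az":0,"claw":1},{"x":0,"y":0.004,"z":-0.005,"ax":0,"ay":0,"az":0,"claw":1},{"x":0,"y":0.008,"z":-0.01,"ax":0,"ay":0,"az":0,"claw":1},{"x":0,"y":0.013,"z":-0.016,"ax":0,"ay":0,"az":0,"claw":1},{"x":0,"y":0.015,"z":-0.02,"ax":0,"ay":0,"az":0,"claw":1}]'
python3 - <<'E'
from h import *
go([.48,-.2,.14],ori(-.42,38));go([.45,-.15,.14],ori(-.42,38))
E
```

```text
time: 5.25
ee_pos: [0.5327, -0.0869, 0.0682]
eef_rot: [0.794, 0.515, 0.177, 0.271]
ft_force: [-0.3, -0.8, 1.1]
width: 0.0348
time: 5.67
ee_pos: [0.532, -0.0866, 0.0931]
eef_rot: [0.794, 0.515, 0.177, 0.27]
ft_force: [0.6, 0.6, -3.8]
width: 0.0351
t 5.67 tcp [ 0.532  -0.0866  0.0931] q [ 1.03 -0.24 -1.09  2.35  0.3   0.33  0.79] F [ 0.6  0.6 -3.8] w 0.0351
shift [-0.1247  0.0278 -0.0195] turn/2 [-0.0028 -0.0014 -0.0001] tcp target [ 0.4905 -0.2047  0.1253]
t 5.67 tcp [ 0.532  -0.0866  0.0931] q [ 1.03 -0.24 -1.09  2.35  0.3   0.33  0.79] F [ 0.6  0.6 -3.8] w 0.0351
shift [-0.0912 -0.0101 -0.0486] turn/2 [-0.0028 -0.0014 -0.0001] tcp target [ 0.4605 -0.1547  0.1253]
```

```bash
python3 -m crank '[{"x":-0.015,"y":0,"z":-0.003,"ax":0,"ay":0,"az":0,"claw":1},{"x":-0.04,"y":0,"z":-0.006,"ax":0,"ay":0,"az":0,"claw":1},{"x":-0.065,"y":0.004,"z":-0.01,"ax":0,"ay":0,"az":0,"claw":1},{"x":-0.09,"y":0.008,"z":-0.012,"ax":0,"ay":0,"az":0,"claw":1},{"x":-0.11,"y":0.012,"z":-0.014,"ax":0,"ay":0,"az":0,"claw":1}]'
python3 - <<'E'
from h import *
go([.48,-.2,.14],ori(-.42,38));go([.474,-.430,.14],ori(-.42,40))
E
```

```text
time: 6.08
ee_pos: [0.4879, -0.1884, 0.1113]
eef_rot: [0.794, 0.515, 0.177, 0.27]
ft_force: [0.5, -0.6, -3.6]
width: 0.0348
t 6.08 tcp [ 0.4879 -0.1884  0.1113] q [ 0.75 -0.29 -0.51  2.42 -0.05  0.33  1.4 ] F [ 0.5 -0.6 -3.6] w 0.0348
shift [-0.0138  0.0157 -0.0056] turn/2 [-0.0026 -0.0018 -0.    ] tcp target [ 0.4905 -0.2047  0.1253]
t 6.08 tcp [ 0.4879 -0.1884  0.1113] q [ 0.75 -0.29 -0.51  2.42 -0.05  0.33  1.4 ] F [ 0.5 -0.6 -3.6] w 0.0348
shift [-0.2264  0.0862  0.0476] turn/2 [-0.0201 -0.0018 -0.    ] tcp target [ 0.485  -0.4349  0.1257]
```

```bash
python3 -m crank '[{"x":-0.015,"y":0.02,"z":0,"ax":0,"ay":0,"az":0,"claw":1},{"x":-0.035,"y":0.04,"z":0.005,"ax":0,"ay":0,"az":0,"claw":1},{"x":-0.06,"y":0.05,"z":0.01,"ax":0,"ay":0,"az":0,"claw":1},{"x":-0.085,"y":0.06,"z":0.02,"ax":0,"ay":0,"az":0,"claw":1},{"x":-0.11,"y":0.065,"z":0.025,"ax":0,"ay":0,"az":0,"claw":1}]'
python3 - <<'E'
from h import *
go([.474,-.430,.14],ori(-.42,38))
E
```

```text
time: 6.5
ee_pos: [0.5048, -0.3165, 0.1303]
eef_rot: [0.794, 0.516, 0.177, 0.27]
ft_force: [0.4, 2.1, -3.0]
width: 0.0347
t 6.5 tcp [ 0.5048 -0.3165  0.1303] q [ 0.68 -0.11 -0.14  2.25 -0.25  0.35  1.89] F [ 0.4  2.1 -3. ] w 0.0347
shift [-0.1163  0.0203  0.0218] turn/2 [-0.0028 -0.0015  0.0003] tcp target [ 0.4845 -0.4347  0.1253]
```

```bash
python3 -m crank '[{"x":-0.025,"y":0.004,"z":0.003,"ax":0,"ay":0,"az":0,"claw":1},{"x":-0.055,"y":0.01,"z":0.008,"ax":0,"ay":0,"az":0,"claw":1},{"x":-0.085,"y":0.015,"z":0.014,"ax":0,"ay":0,"az":0,"claw":1},{"x":-0.11,"y":0.02,"z":0.02,"ax":0,"ay":0,"az":0,"claw":1},{"x":-0.116,"y":0.02,"z":0.022,"ax":0,"ay":0,"az":0,"claw":1}]'
python3 - <<'E'
from h import *
import cv2
from bench import camera
go([.474,-.430,.071],ori(-.42,38));go([.474,-.430,.1],ori(-.42,38))
a=camera("side")["color"][290:450,270:470];b=camera("top")["color"][190:320,360:520]
cv2.imwrite("pics/tr.png",np.hstack([cv2.resize(a,(400,320)),cv2.resize(b,(394,320))]))
E
```

```text
time: 6.92
ee_pos: [0.4825, -0.4376, 0.1249]
eef_rot: [0.795, 0.514, 0.176, 0.271]
ft_force: [-0.4, 0.2, -4.3]
width: 0.0351
t 6.92 tcp [ 0.4825 -0.4376  0.1249] q [ 0.73  0.04  0.08  2.12 -0.6   0.42  2.43] F [-0.4  0.2 -4.3] w 0.0351
shift [ 0.0034 -0.0415  0.0547] turn/2 [-0.0025  0.0003 -0.0014] tcp target [ 0.4845 -0.4347  0.0563]
t 6.92 tcp [ 0.4825 -0.4376  0.1249] q [ 0.73  0.04  0.08  2.12 -0.6   0.42  2.43] F [-0.4  0.2 -4.3] w 0.0351
shift [ 0.0034 -0.0237  0.0318] turn/2 [-0.0025  0.0003 -0.0014] tcp target [ 0.4845 -0.4347  0.0853]
```

View pics/tr.png

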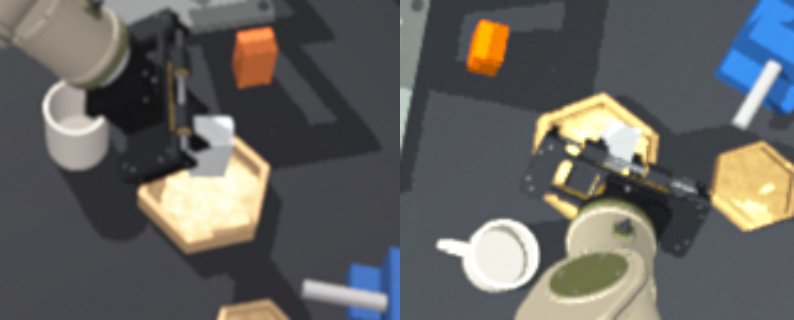

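The block hangs upright over the large tray, and the mug is clear. q7 is at 2.43, near its limit, so I'll yaw to −0.6 while descending.

```bash
python3 - <<'E'
from h import *
go([.474,-.430,.085],ori(-.6,38))
E
```

```text
t 7.02 tcp [ 0.483  -0.4342  0.1239] q [ 0.72  0.04  0.08  2.12 -0.59  0.42  2.42] F [ 0.7  0.4 -3.5] w 0.035
shift [-0.0021 -0.0316  0.0434] turn/2 [-0.0038 -0.0561  0.07  ] tcp target [ 0.4835 -0.4365  0.0703]
```

```bash
python3 -m crank '[{"x":0,"y":-0.007,"z":0.01,"ax":0,"ay":-0.014,"az":0.018,"claw":1},{"x":-0.001,"y":-0.015,"z":0.02,"ax":-0.001,"ay":-0.028,"az":0.035,"claw":1},{"x":-0.002,"y":-0.023,"z":0.031,"ax":-0.003,"ay":-0.042,"az":0.053,"claw":1},{"x":-0.002,"y":-0.03,"z":0.041,"ax":-0.004,"ay":-0.056,"az":0.07,"claw":1},{"x":-0.002,"y":-0.032,"z":0.043,"ax":-0.004,"ay":-0.056,"az":0.07,"claw":1}]'
python3 - <<'E'
from h import *
go([.474,-.430,.071],ori(-.6,38))
E
```

```text
time: 7.43
ee_pos: [0.4847, -0.4312, 0.0689]
eef_rot: [0.836, 0.442, 0.153, 0.287]
ft_force: [-0.7, 0.9, -4.1]
width: 0.0348
t 7.43 tcp [ 0.4847 -0.4312  0.0689] q [ 0.61  0.1   0.09  2.21 -0.38  0.19  2.01] F [-0.7  0.9 -4.1] w 0.0348
shift [-0.0051 -0.0062  0.0112] turn/2 [-0.0007 -0.002   0.0007] tcp target [ 0.4835 -0.4365  0.0563]
```

```bash
python3 -m crank '[{"x":0,"y":-0.002,"z":0.003,"ax":0,"ay":0,"az":0,"claw":1},{"x":0,"y":-0.004,"z":0.005,"ax":0,"ay":0,"az":0,"claw":1},{"x":0,"y":-0.006,"z":0.008,"ax":0,"ay":0,"az":0,"claw":1},{"x":0,"y":-0.007,"z":0.009,"ax":0,"ay":0,"az":0,"claw":1},{"x":0,"y":-0.007,"z":0.009,"ax":0,"ay":0,"az":0,"claw":1}]'
python3 - <<'E'
from h import *
go([.474,-.430,.071],ori(-.6,38))
E
```

```text
time: 7.85
ee_pos: [0.4843, -0.4357, 0.0607]
eef_rot: [0.835, 0.442, 0.153, 0.289]
ft_force: [0.5, 0.2, -4.0]
width: 0.0351
t 7.85 tcp [ 0.4843 -0.4357  0.0607] q [ 0.65  0.12  0.06  2.21 -0.44  0.17  2.08] F [ 0.5  0.2 -4. ] w 0.0351
shift [-0.0011 -0.0029  0.0033] turn/2 [ 0.0016 -0.0006  0.0008] tcp target [ 0.4835 -0.4365  0.0563]
```

```bash
python3 -m crank '[{"x":0,"y":-0.001,"z":0.001,"ax":0,"ay":0,"az":0,"claw":1},{"x":0,"y":-0.002,"z":0.002,"ax":0.001,"ay":0,"az":0,"claw":1},{"x":0,"y":-0.003,"z":0.003,"ax":0.001,"ay":0,"az":0,"claw":1},{"x":0,"y":-0.003,"z":0.003,"ax":0.001,"ay":0,"az":0,"claw":1},{"x":0,"y":-0.003,"z":0.003,"ax":0.001,"ay":0,"az":0,"claw":1}]'
python3 - <<'E'
from h import *
go([.474,-.430,.071],ori(-.6,38))
E
```

```text
time: 8.27
ee_pos: [0.485, -0.4362, 0.0583]
eef_rot: [0.835, 0.442, 0.153, 0.29]
ft_force: [-3.5, 2.2, 6.0]
width: 0.0352
t 8.27 tcp [ 0.485  -0.4362  0.0583] q [ 0.65  0.13  0.05  2.21 -0.45  0.16  2.09] F [-3.5  2.2  6. ] w 0.0352
shift [-0.0011 -0.0021  0.0009] turn/2 [ 0.0023 -0.0003  0.0009] tcp target [ 0.4835 -0.4365  0.0563]
```

Contact is confirmed by the +10 N change, so I'll release and back out.

```bash
python3 -m crank '[{"x":0,"y":0,"z":0,"ax":0,"ay":0,"az":0,"claw":-0.4},{"x":0,"y":0,"z":0,"ax":0,"ay":0,"az":0,"claw":-0.4},{"x":0,"y":0,"z":0,"ax":0,"ay":0,"az":0,"claw":-0.4},{"x":0,"y":0,"z":0,"ax":0,"ay":0,"az":0,"claw":-0.4},{"x":0,"y":0,"z":0,"ax":0,"ay":0,"az":0,"claw":-0.4}]'
python3 -m crank '[{"x":0,"y":0,"z":-0.02,"ax":0,"ay":0,"az":0,"claw":-0.4},{"x":0,"y":0.005,"z":-0.045,"ax":0,"ay":0,"az":0,"claw":-0.4},{"x":0,"y":0.02,"z":-0.07,"ax":0,"ay":0,"az":0,"claw":-0.4},{"x":0,"y":0.04,"z":-0.1,"ax":0,"ay":0,"az":0,"claw":-0.4},{"x":0,"y":0.06,"z":-0.13,"ax":0,"ay":0,"az":0,"claw":-0.4}]'
python3 - <<'E'
from h import *
import cv2
im,c=wcam();cv2.imwrite("pics/w3.png",im)
go([.474,-.430,.25],ori(-.6,0),False)
E
```

```text
time: 8.68
ee_pos: [0.4844, -0.4351, 0.0567]
eef_rot: [0.835, 0.442, 0.153, 0.288]
ft_force: [-0.1, -0.3, 0.2]
width: 0.0577
time: 9.1
ee_pos: [0.4562, -0.4161, 0.1968]
eef_rot: [0.836, 0.442, 0.152, 0.288]
ft_force: [0.9, -0.4, 1.1]
width: 0.0607
t 9.15 tcp [ 0.459  -0.4186  0.2067] q [ 0.58 -0.17  0.11  2.14 -0.09  0.51  1.74] F [ 2.8 -3.7  8.9] w 0.0605
shift [-0.001   0.0418 -0.022 ] turn/2 [3.376e-01 2.000e-04 1.000e-03] tcp target [ 0.474 -0.43   0.25 ]
```

View pics/w3.png

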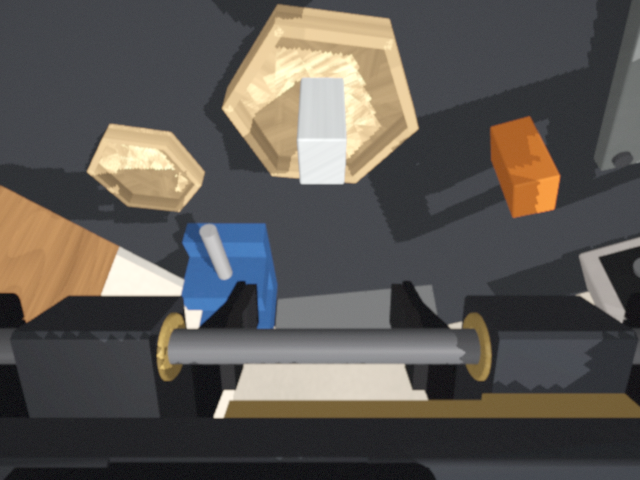

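The block stands upright in the larger tray at (322,130). Next comes rising, straightening the tool, and going over to the setting lever.

```bash
python3 -m crank '[{"x":0,"y":0.02,"z":-0.02,"ax":0.06,"ay":0,"az":0,"claw":-1},{"x":0,"y":0.04,"z":-0.04,"ax":0.12,"ay":0,"az":0,"claw":-1},{"x":0,"y":0.06,"z":-0.06,"ax":0.18,"ay":0,"az":0,"claw":-1},{"x":0,"y":0.08,"z":-0.08,"ax":0.24,"ay":0,"az":0,"claw":-1},{"x":0,"y":0.097,"z":-0.093,"ax":0.3,"ay":0,"az":0,"claw":-1}]'
python3 - <<'E'
from h import *
go([.5,-.30,.34],ori(-.9,0),False);go([.56,-.10,.34],ori(-1.3,0),False)
E
```

```text
time: 9.57
ee_pos: [0.4723, -0.4272, 0.326]
eef_rot: [0.88, 0.466, 0.043, 0.081]
ft_force: [-0.1, -2.3, -0.5]
width: 0.084
t 9.57 tcp [ 0.4723 -0.4272  0.326 ] q [ 0.58  0.16  0.11  1.39 -0.04  1.41  1.66] F [-0.1 -2.3 -0.5] w 0.084
shift [ 0.1207 -0.0453 -0.0226] turn/2 [ 0.0908 -0.0141  0.1509] tcp target [ 0.5  -0.3   0.34]
t 9.57 tcp [ 0.4723 -0.4272  0.326 ] q [ 0.58  0.16  0.11  1.39 -0.04  1.41  1.66] F [-0.1 -2.3 -0.5] w 0.084
shift [ 0.3199 -0.1071 -0.0339] turn/2 [ 0.0876 -0.0324  0.3504] tcp target [ 0.56 -0.1   0.34]
```

```bash
python3 -m crank '[{"x":0.025,"y":-0.009,"z":-0.005,"ax":0.03,"ay":-0.003,"az":0.05,"claw":-1},{"x":0.05,"y":-0.018,"z":-0.01,"ax":0.06,"ay":-0.007,"az":0.1,"claw":-1},{"x":0.085,"y":-0.03,"z":-0.016,"ax":0.09,"ay":-0.01,"az":0.15,"claw":-1},{"x":0.12,"y":-0.045,"z":-0.022,"ax":0.09,"ay":-0.014,"az":0.2,"claw":-1},{"x":0.15,"y":-0.055,"z":-0.024,"ax":0.09,"ay":-0.02,"az":0.25,"claw":-1}]'
python3 - <<'E'
from h import *
go([.6,.05,.34],ori(-1.8,0),False)
E
```

```text
time: 9.98
ee_pos: [0.5093, -0.2679, 0.3354]
eef_rot: [0.973, 0.232, 0.003, -0.002]
ft_force: [0.4, 0.5, 0.8]
width: 0.087
t 9.98 tcp [ 0.5093 -0.2679  0.3354] q [ 0.36  0.19  0.06  1.33 -0.02  1.62  0.89] F [0.4 0.5 0.8] w 0.087
shift [ 0.2246 -0.2427 -0.0024] turn/2 [-0.0027 -0.0023  0.349 ] tcp target [0.6  0.05 0.34]
```

```bash
python3 -m crank '[{"x":0.02,"y":-0.022,"z":0,"ax":0,"ay":0,"az":0.06,"claw":-1},{"x":0.045,"y":-0.05,"z":0,"ax":0,"ay":0,"az":0.12,"claw":-1},{"x":0.07,"y":-0.078,"z":0,"ax":0,"ay":0,"az":0.18,"claw":-1},{"x":0.095,"y":-0.105,"z":0,"ax":0,"ay":0,"az":0.24,"claw":-1},{"x":0.12,"y":-0.13,"z":0,"ax":-0.002,"ay":-0.002,"az":0.3,"claw":-1}]'
python3 - <<'E'
from h import *
b=w(ST,(-85+160*np.sin(.517),150,90+160*np.cos(.517)))[0];print("ball",b)
go(b+[0,0,.09],ori(-1.8,0),False)
E
```

```text
time: 10.4
ee_pos: [0.5553, -0.1005, 0.3368]
eef_rot: [0.998, -0.058, 0.001, -0.001]
ft_force: [0.7, 0.4, -0.3]
width: 0.0871
ball [0.64533697 0.1646123  0.22908895]
t 10.4 tcp [ 0.5553 -0.1005  0.3368] q [ 0.12  0.16 -0.03  1.35  0.    1.62 -0.02] F [ 0.7  0.4 -0.3] w 0.0871
shift [ 0.0585 -0.2738  0.0182] turn/2 [-0.0007 -0.001   0.0561] tcp target [0.6453 0.1646 0.3191]
```

```bash
python3 -m crank '[{"x":0.008,"y":-0.035,"z":0,"ax":0,"ay":0,"az":0.02,"claw":-1},{"x":0.016,"y":-0.07,"z":0,"ax":0,"ay":0,"az":0.04,"claw":-1},{"x":0.024,"y":-0.105,"z":0,"ax":0,"ay":0,"az":0.056,"claw":-1},{"x":0.032,"y":-0.14,"z":0,"ax":0,"ay":0,"az":0.056,"claw":-1},{"x":0.036,"y":-0.16,"z":0,"ax":0,"ay":0,"az":0.056,"claw":-1}]'
python3 - <<'E'
from h import *
import cv2
im,c=wcam();cv2.imwrite("pics/w4.png",im);np.save("w4.npy",np.array([*c[:3],*c[3],*c[4]]))
b=w(ST,(-85+160*np.sin(.517),150,90+160*np.cos(.517)))[0];t=w(ST,(-85-110*np.sin(.284),187,90+110*np.cos(.284)))[0]
print(proj(c,[b,t]))
go(b+[0,0,.09],ori(-1.8,0),False)
E
```

```text
time: 10.82
ee_pos: [0.6091, 0.0577, 0.3362]
eef_rot: [0.994, -0.109, 0.0, -0.001]
ft_force: [0.1, 0.5, -0.3]
width: 0.0872
[[338.25496022  81.16206199]
 [200.28029361  34.83464289]]
t 10.87 tcp [0.6092 0.0611 0.3356] q [-0.08  0.28 -0.12  1.22  0.03  1.65 -0.41] F [-1.2  3.4 -1.1] w 0.0869
shift [ 0.0132 -0.1088  0.0169] turn/2 [-0.002   0.0004  0.0072] tcp target [0.6453 0.1646 0.3191]
```

View pics/w4.png

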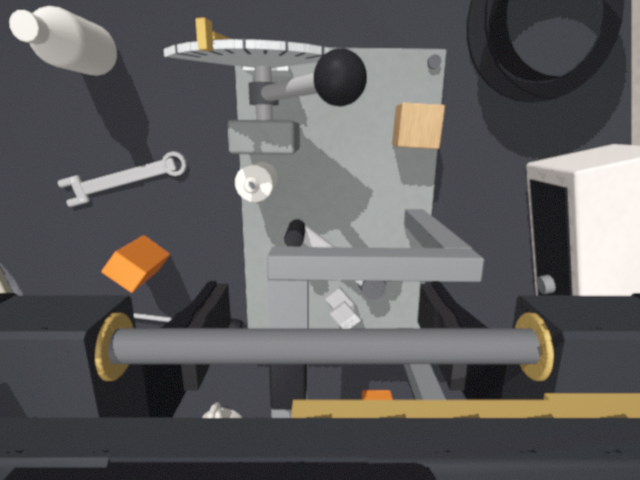

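The ball is at (340,78) and the tab at (204,33), both within about 3 px of the model. I'll move above the ball and then down around it.

```bash
python3 -m crank '[{"x":0.004,"y":-0.035,"z":0,"ax":0,"ay":0,"az":0.007,"claw":-1},{"x":0.008,"y":-0.07,"z":0,"ax":0,"ay":0,"az":0.007,"claw":-1},{"x":0.013,"y":-0.1,"z":0,"ax":0,"ay":0,"az":0.007,"claw":-1},{"x":0.013,"y":-0.109,"z":0.005,"ax":0,"ay":0,"az":0.007,"claw":-1},{"x":0.013,"y":-0.109,"z":0.015,"ax":0,"ay":0,"az":0.007,"claw":-1}]'
python3 - <<'E'
from h import *
b=w(ST,(-84+160*np.sin(.517),150,90+160*np.cos(.517)))[0]
go(b+[0,0,-.010],ori(-1.8,0),False)
E
```

```text
time: 11.28
ee_pos: [0.6456, 0.1596, 0.3214]
eef_rot: [0.993, -0.116, 0.001, -0.001]
ft_force: [0.0, 0.1, 0.6]
width: 0.0871
t 11.28 tcp [0.6456 0.1596 0.3214] q [-0.21  0.41 -0.15  1.08  0.06  1.65 -0.58] F [0.  0.1 0.6] w 0.0871
shift [-0.0005 -0.0045  0.1023] turn/2 [-0.0014 -0.0005 -0.0017] tcp target [0.6463 0.1644 0.2191]
```

```bash
python3 -m crank '[{"x":0,"y":-0.004,"z":0.03,"ax":0,"ay":0,"az":0,"claw":-1},{"x":0,"y":-0.004,"z":0.06,"ax":0,"ay":0,"az":0,"claw":-1},{"x":0,"y":-0.004,"z":0.085,"ax":0,"ay":0,"az":0,"claw":-1},{"x":0,"y":-0.004,"z":0.1,"ax":0,"ay":0,"az":0,"claw":-1},{"x":0,"y":-0.004,"z":0.102,"ax":0,"ay":0,"az":0,"claw":-1}]' 5
python3 -m crank '[{"x":0,"y":0,"z":0,"ax":0,"ay":0,"az":0,"claw":-0.06},{"x":0,"y":0,"z":0,"ax":0,"ay":0,"az":0,"claw":-0.06},{"x":0,"y":0,"z":0,"ax":0,"ay":0,"az":0,"claw":-0.06},{"x":0,"y":0,"z":0,"ax":0,"ay":0,"az":0,"claw":-0.06},{"x":0,"y":0,"z":0,"ax":0,"ay":0,"az":0,"claw":-0.06}]' 5
python3 - <<'E'
from h import *
from bench import r
Rc=R.from_quat(r.read_state()["eef_rot"])
go(w(ST,(-84+160*np.sin(.517),150,80+160*np.cos(.517)))[0],ori(-1.8,0),False)
for q in(.35,.2,.0,-.15,-.284):go(w(ST,(-85+3+160*np.sin(q),150,80+160*np.cos(q)))[0],ori(-1.8,0),False)
E
```

```text
time: 11.7
ee_pos: [0.6448, 0.1571, 0.2159]
eef_rot: [0.993, -0.119, -0.002, 0.001]
ft_force: [-0.6, -0.1, 0.1]
width: 0.0874
time: 12.12
ee_pos: [0.6469, 0.1601, 0.2212]
eef_rot: [0.993, -0.118, 0.002, -0.001]
ft_force: [-0.7, 0.3, 0.2]
width: 0.0617
t 12.12 tcp [0.6469 0.1601 0.2212] q [-0.2   0.41 -0.16  1.28  0.06  1.45 -0.59] F [-0.7  0.3  0.2] w 0.0617
shift [-0.0016 -0.004   0.0021] turn/2 [-0.0009 -0.0014 -0.0041] tcp target [0.6463 0.1644 0.2191]
t 12.12 tcp [0.6469 0.1601 0.2212] q [-0.2   0.41 -0.16  1.28  0.06  1.45 -0.59] F [-0.7  0.3  0.2] w 0.0617
shift [-0.0238 -0.0039 -0.0091] turn/2 [-0.0009 -0.0014 -0.0041] tcp target [0.6247 0.1695 0.2303]
t 12.12 tcp [0.6469 0.1601 0.2212] q [-0.2   0.41 -0.16  1.28  0.06  1.45 -0.59] F [-0.7  0.3  0.2] w 0.0617
shift [-0.0468 -0.0037 -0.0157] turn/2 [-0.0009 -0.0014 -0.0041] tcp target [0.6022 0.1747 0.2368]
t 12.12 tcp [0.6469 0.1601 0.2212] q [-0.2   0.41 -0.16  1.28  0.06  1.45 -0.59] F [-0.7  0.3  0.2] w 0.0617
shift [-0.0786 -0.0035 -0.019 ] turn/2 [-0.0009 -0.0014 -0.0041] tcp target [0.5713 0.182  0.24  ]
t 12.12 tcp [0.6469 0.1601 0.2212] q [-0.2   0.41 -0.16  1.28  0.06  1.45 -0.59] F [-0.7  0.3  0.2] w 0.0617
shift [-0.1025 -0.0033 -0.0173] turn/2 [-0.0009 -0.0014 -0.0041] tcp target [0.548  0.1874 0.2382]
t 12.12 tcp [0.6469 0.1601 0.2212] q [-0.2   0.41 -0.16  1.28  0.06  1.45 -0.59] F [-0.7  0.3  0.2] w 0.0617
shift [-0.1234 -0.0032 -0.0127] turn/2 [-0.0009 -0.0014 -0.0041] tcp target [0.5276 0.1922 0.2336]
```

```bash
python3 -m crank '[{"x":0,"y":-0.004,"z":0,"ax":0,"ay":0,"az":0,"claw":-0.06},{"x":-0.01,"y":-0.004,"z":-0.004,"ax":0,"ay":0,"az":0,"claw":-0.06},{"x":-0.024,"y":-0.004,"z":-0.009,"ax":0,"ay":0,"az":0,"claw":-0.06},{"x":-0.036,"y":-0.004,"z":-0.013,"ax":0,"ay":0,"az":0,"claw":-0.06},{"x":-0.047,"y":-0.004,"z":-0.016,"ax":0,"ay":0,"az":0,"claw":-0.06}]'
python3 -m crank '[{"x":-0.01,"y":0,"z":-0.001,"ax":0,"ay":0,"az":0,"claw":-0.06},{"x":-0.02,"y":0,"z":-0.002,"ax":0,"ay":0,"az":0,"claw":-0.06},{"x":-0.032,"y":0,"z":-0.003,"ax":0,"ay":0,"az":0,"claw":-0.06},{"x":-0.04,"y":0,"z":-0.002,"ax":0,"ay":0,"az":0,"claw":-0.06},{"x":-0.05,"y":0,"z":-0.002,"ax":0,"ay":0,"az":0,"claw":-0.06}]'
python3 - <<'E'
from h import *
go(w(ST,(-82+160*np.sin(-.284),150,80+160*np.cos(-.284)))[0],ori(-1.8,0),False)
E
```

```text
time: 12.53
ee_pos: [0.6006, 0.1758, 0.237]
eef_rot: [0.993, -0.118, 0.001, -0.001]
ft_force: [0.1, -0.9, 0.3]
width: 0.0467
time: 12.95
ee_pos: [0.5524, 0.1867, 0.2379]
eef_rot: [0.993, -0.118, 0.001, -0.0]
ft_force: [0.3, 0.1, -0.0]
width: 0.046
t 12.95 tcp [0.5524 0.1867 0.2379] q [-0.24  0.22 -0.2   1.49  0.04  1.43 -0.68] F [ 0.3  0.1 -0. ] w 0.046
shift [-0.0254  0.0005  0.0042] turn/2 [-0.0004 -0.0008 -0.0042] tcp target [0.5276 0.1922 0.2336]
```

The contact force reads about zero, so I'll check whether the ball is following.

```bash
python3 - <<'E'
from h import *
import cv2
from bench import camera
a=camera("side")["color"][130:330,230:430];b=wcam()[0]
cv2.imwrite("pics/c5.png",np.hstack([cv2.resize(a,(400,400)),cv2.resize(b[:400],(400,250)).__class__(0) if 0 else cv2.copyMakeBorder(cv2.resize(b,(400,300)),0,100,0,0,0)]))
E
```

```text
(no output)
```

View pics/c5.png

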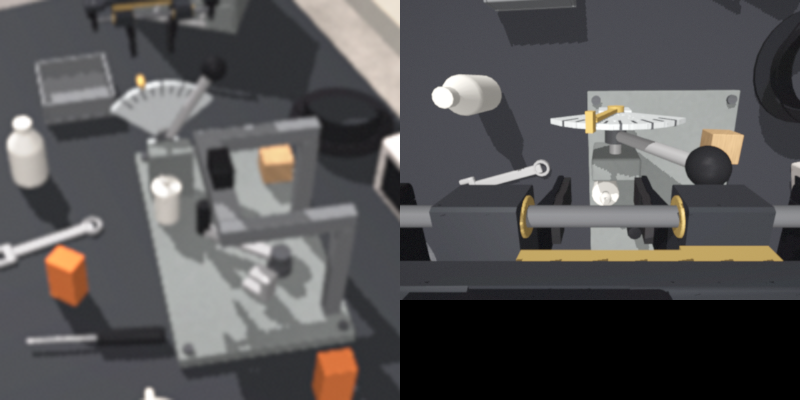

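```bash
python3 - <<'E'
from h import *
from bench import r
im,c=wcam();s=r.read_state();p=s["ee_pos"];Rc=R.from_quat(s["eef_rot"])
b=w(ST,(-85+160*np.sin(.517),150,90+160*np.cos(.517)))[0]
tips=[p+Rc.apply([d,0,z]) for d in(-.023,.023) for z in (0,-.03)]
print("eye",c[3],"tcp",p,"ball",b);print("wrist",proj(c,[b,*tips]).round(0));print("side",proj("side",[b,*tips]).round(0));print("top",proj("top",[b,*tips]).round(0))
E
```

```text
eye [0.57047356 0.26244662 0.43905004] tcp [0.55271253 0.18690964 0.23823765] ball [0.64533697 0.1646123  0.22908895]
wrist [[487. 269.]
 [282. 275.]
 [276. 297.]
 [365. 275.]
 [371. 297.]]
side [[337. 164.]
 [299. 166.]
 [298. 158.]
 [314. 165.]
 [313. 157.]]
top [[234. 188.]
 [223. 228.]
 [221. 226.]
 [227. 212.]
 [225. 209.]]
```

```bash
python3 - <<'E'
from h import *
import cv2
a=np.load("w4.npy");c4=(a[0],a[1],a[2],a[3:6],a[6:])
im,c=wcam();cv2.imwrite("pics/w5.png",im)
def circ(im,x0,y0,x1,y1,lo,hi):
    g=cv2.medianBlur(cv2.cvtColor(im[y0:y1,x0:x1],cv2.COLOR_BGR2GRAY),5)
    m=(g<30).astype(np.uint8);n,l,st,ce=cv2.connectedComponentsWithStats(m)
    return [(st[i].tolist(),(ce[i]+[x0,y0]).round(1).tolist()) for i in range(1,n) if st[i][4]>300]
print(circ(cv2.imread("pics/w4.png"),290,30,400,130,0,0));print(circ(im,430,210,570,310,0,0))
p4,p5=(340,78),(493,264)
print(tri([(c4,p4),(c,p5)]))
print(tri([(c4,p4),("top",T(147,166)),("side",S(368,50))]))
print(tri([(c,p5),("top",T(147,166)),("side",S(368,50))]))
E
```

```text
[]
[]
(array([0.64822203, 0.16679882, 0.23120233]), np.float64(1.5816239603635722))
(array([0.64700749, 0.1664847 , 0.2289209 ]), np.float64(0.42877112691940056))
(array([0.64927072, 0.16661699, 0.22984263]), np.float64(1.3132010041427122))
```

The ball is unmoved at (.648,.167,.230), so the fingers passed over it. I'll check where the fingertips really are, using one zoomed picture.

```bash
python3 - <<'E'
from h import *
import cv2
from bench import camera
im=cv2.imread("pics/w5.png")[240:420,200:440]
s=camera("side")["color"][110:190,260:350]
f=lambda a:cv2.convertScaleAbs(a,alpha=2.2,beta=15)
cv2.imwrite("pics/c6.png",np.vstack([np.hstack([f(cv2.resize(im,(480,360))),f(cv2.resize(s,(320,284)))[:284] if 0 else cv2.copyMakeBorder(f(cv2.resize(s,(320,284))),0,76,0,0,0)])]))
E
```

```text
(no output)
```

View pics/c6.png

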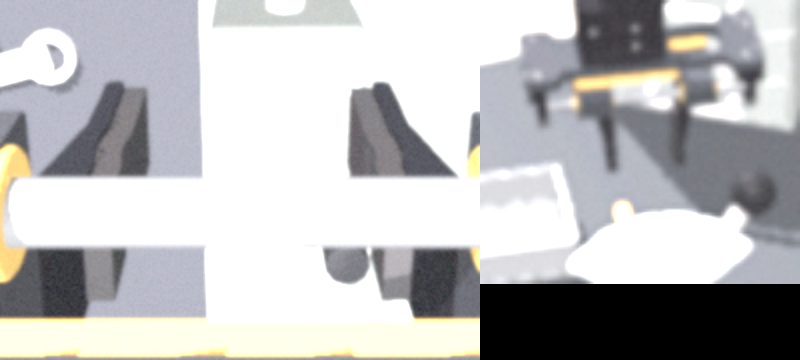

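The fingertips really lie about 33 mm behind the reported TCP. Both the wrist view (46 mm spans 100 px) and the side view say so, which explains the miss. I'll redo the move with that offset.

```bash
python3 - <<'E'
from h import *
go([.648,.1665,.25],ori(-1.8,0),False)
E
python3 -m crank '[{"x":0.02,"y":0,"z":-0.02,"ax":0,"ay":0,"az":0,"claw":-1},{"x":0.045,"y":0,"z":-0.02,"ax":0,"ay":0,"az":0,"claw":-1},{"x":0.07,"y":0,"z":-0.02,"ax":0,"ay":0,"az":-0.004,"claw":-1},{"x":0.09,"y":0,"z":-0.02,"ax":0,"ay":0,"az":-0.004,"claw":-1},{"x":0.098,"y":0,"z":-0.02,"ax":0,"ay":0,"az":-0.004,"claw":-1}]'
python3 - <<'E'
from h import *
go([.648,.1665,.187],ori(-1.8,0),False)
E
```

```text
t 13.2 tcp [0.5534 0.1864 0.238 ] q [-0.24  0.23 -0.2   1.49  0.04  1.43 -0.67] F [0.7 0.1 0.7] w 0.0463
shift [ 0.0966 -0.003  -0.0118] turn/2 [-0.0004 -0.0008 -0.0043] tcp target [0.648  0.1665 0.25  ]
time: 13.62
ee_pos: [0.6507, 0.1615, 0.2569]
eef_rot: [0.993, -0.116, 0.001, 0.0]
ft_force: [0.5, -0.4, -0.3]
width: 0.0716
t 13.62 tcp [0.6507 0.1615 0.2569] q [-0.21  0.42 -0.16  1.2   0.06  1.53 -0.58] F [ 0.5 -0.4 -0.3] w 0.0716
shift [-0.0038 -0.0042  0.0699] turn/2 [ 0.0002 -0.0005 -0.0015] tcp target [0.648  0.1665 0.187 ]
```

```bash
python3 -m crank '[{"x":-0.003,"y":-0.004,"z":0,"ax":0,"ay":0,"az":0,"claw":-1},{"x":-0.003,"y":-0.004,"z":0.01,"ax":0,"ay":0,"az":0,"claw":-1},{"x":-0.003,"y":-0.004,"z":0.03,"ax":0,"ay":0,"az":0,"claw":-1},{"x":-0.003,"y":-0.004,"z":0.05,"ax":0,"ay":0,"az":0,"claw":-1},{"x":-0.003,"y":-0.004,"z":0.07,"ax":0,"ay":0,"az":0,"claw":-1}]'
python3 -m crank '[{"x":0,"y":0,"z":0,"ax":0,"ay":0,"az":0,"claw":-0.06},{"x":0,"y":0,"z":0,"ax":0,"ay":0,"az":0,"claw":-0.06},{"x":0,"y":0,"z":0,"ax":0,"ay":0,"az":0,"claw":-0.06},{"x":0,"y":0,"z":0,"ax":0,"ay":0,"az":0,"claw":-0.06},{"x":0,"y":0,"z":0,"ax":0,"ay":0,"az":0,"claw":-0.06}]' 5
python3 - <<'E'
from h import *
print(inv(ST,[.648,.1665,.23]))
for q in(.35,.2,.0,-.15,-.28):go(w(ST,(-83+160*np.sin(q),150,47+160*np.cos(q)))[0],ori(-1.8,0),False)
E
```

```text
time: 14.03
ee_pos: [0.6452, 0.1694, 0.1872]
eef_rot: [0.994, -0.114, 0.001, -0.001]
ft_force: [-0.7, 0.0, 0.0]
width: 0.0865
time: 14.45
ee_pos: [0.6469, 0.1686, 0.1898]
eef_rot: [0.993, -0.114, 0.002, -0.001]
ft_force: [-0.3, -1.1, -0.2]
width: 0.062
[ -3.7539638  152.44547735 230.        ]
t 14.45 tcp [0.6469 0.1686 0.1898] q [-0.21  0.43 -0.16  1.32  0.07  1.39 -0.6 ] F [-0.3 -1.1 -0.2] w 0.062
shift [-0.0228  0.0042 -0.0076] turn/2 [-0.0011 -0.0017 -0.    ] tcp target [0.6237 0.1697 0.1973]
t 14.45 tcp [0.6469 0.1686 0.1898] q [-0.21  0.43 -0.16  1.32  0.07  1.39 -0.6 ] F [-0.3 -1.1 -0.2] w 0.062
shift [-0.0459  0.0042 -0.0142] turn/2 [-0.0011 -0.0017 -0.    ] tcp target [0.6012 0.1749 0.2038]
t 14.45 tcp [0.6469 0.1686 0.1898] q [-0.21  0.43 -0.16  1.32  0.07  1.39 -0.6 ] F [-0.3 -1.1 -0.2] w 0.062
shift [-0.0777  0.0041 -0.0175] turn/2 [-0.0011 -0.0017 -0.    ] tcp target [0.5703 0.1822 0.207 ]
t 14.45 tcp [0.6469 0.1686 0.1898] q [-0.21  0.43 -0.16  1.32  0.07  1.39 -0.6 ] F [-0.3 -1.1 -0.2] w 0.062
shift [-0.1016  0.0041 -0.0158] turn/2 [-0.0011 -0.0017 -0.    ] tcp target [0.547  0.1877 0.2052]
t 14.45 tcp [0.6469 0.1686 0.1898] q [-0.21  0.43 -0.16  1.32  0.07  1.39 -0.6 ] F [-0.3 -1.1 -0.2] w 0.062
shift [-0.1219  0.0041 -0.0114] turn/2 [-0.0011 -0.0017 -0.    ] tcp target [0.5272 0.1923 0.2008]
```

```bash
python3 -m crank '[{"x":0,"y":0,"z":0,"ax":0,"ay":0,"az":0,"claw":-0.06},{"x":-0.01,"y":0.001,"z":-0.004,"ax":0,"ay":0,"az":0,"claw":-0.06},{"x":-0.023,"y":0.002,"z":-0.008,"ax":0,"ay":0,"az":0,"claw":-0.06},{"x":-0.035,"y":0.002,"z":-0.011,"ax":0,"ay":0,"az":0,"claw":-0.06},{"x":-0.046,"y":0.003,"z":-0.014,"ax":0,"ay":0,"az":0,"claw":-0.06}]'
python3 - <<'E'
from h import *
go(w(ST,(-83+160*np.sin(-.1),150,47+160*np.cos(-.1)))[0],ori(-1.8,0),False)
E
```

```text
time: 14.87
ee_pos: [0.6013, 0.1761, 0.204]
eef_rot: [0.993, -0.115, 0.003, -0.001]
ft_force: [4.6, -0.1, 3.7]
width: 0.0466
t 14.87 tcp [0.6013 0.1761 0.204 ] q [-0.22  0.33 -0.18  1.43  0.06  1.39 -0.63] F [ 4.6 -0.1  3.7] w 0.0466
shift [-0.0476  0.0011 -0.0024] turn/2 [-0.0013 -0.0026 -0.0003] tcp target [0.5547 0.1858 0.2062]
```

```bash
python3 -m crank '[{"x":-0.01,"y":0,"z":-0.001,"ax":0,"ay":0,"az":0,"claw":-0.06},{"x":-0.02,"y":0,"z":-0.002,"ax":0,"ay":0,"az":0,"claw":-0.06},{"x":-0.03,"y":0,"z":-0.003,"ax":0,"ay":0,"az":0,"claw":-0.06},{"x":-0.04,"y":0,"z":-0.003,"ax":0,"ay":0,"az":0,"claw":-0.06},{"x":-0.048,"y":0,"z":-0.002,"ax":0,"ay":0,"az":0,"claw":-0.06}]'
python3 - <<'E'
from h import *
go(w(ST,(-87+160*np.sin(-.28),150,47+160*np.cos(-.28)))[0],ori(-1.8,0),False)
E
```

```text
time: 15.28
ee_pos: [0.5529, 0.1871, 0.204]
eef_rot: [0.993, -0.114, 0.001, -0.0]
ft_force: [2.1, -0.6, 1.6]
width: 0.0462
t 15.28 tcp [0.5529 0.1871 0.204 ] q [-0.24  0.24 -0.2   1.54  0.05  1.37 -0.67] F [ 2.1 -0.6  1.6] w 0.0462
shift [-0.0302  0.0008  0.0032] turn/2 [-0.0004 -0.0006  0.0001] tcp target [0.5233 0.1932 0.2008]
```

```bash
python3 -m crank '[{"x":-0.008,"y":0,"z":0,"ax":0,"ay":0,"az":0,"claw":-0.06},{"x":-0.016,"y":0,"z":0.001,"ax":0,"ay":0,"az":0,"claw":-0.06},{"x":-0.022,"y":0,"z":0.002,"ax":0,"ay":0,"az":0,"claw":-0.06},{"x":-0.026,"y":0,"z":0.003,"ax":0,"ay":0,"az":0,"claw":-0.06},{"x":-0.028,"y":0,"z":0.003,"ax":0,"ay":0,"az":0,"claw":-0.06}]'
python3 -m crank '[{"x":0,"y":0,"z":0,"ax":0,"ay":0,"az":0,"claw":-0.06},{"x":0,"y":0,"z":0,"ax":0,"ay":0,"az":0,"claw":-0.06},{"x":0,"y":0,"z":0,"ax":0,"ay":0,"az":0,"claw":-1},{"x":0,"y":0,"z":0,"ax":0,"ay":0,"az":0,"claw":-1},{"x":0,"y":0,"z":0,"ax":0,"ay":0,"az":0,"claw":-1}]'
python3 - <<'E'
from h import *
go(w(ST,(-87+160*np.sin(-.28),150,47+160*np.cos(-.28)))[0],ori(-1.8,0),False)
E
```

```text
time: 15.7
ee_pos: [0.5262, 0.1932, 0.2006]
eef_rot: [0.993, -0.114, 0.001, -0.0]
ft_force: [2.6, 0.7, -1.1]
width: 0.0463
time: 16.12
ee_pos: [0.5269, 0.193, 0.2009]
eef_rot: [0.993, -0.114, 0.001, -0.0]
ft_force: [-0.5, 0.5, -0.4]
width: 0.059
t 16.12 tcp [0.5269 0.193  0.2009] q [-0.25  0.19 -0.21  1.6   0.04  1.35 -0.69] F [-0.5  0.5 -0.4] w 0.059
shift [-0.0035  0.0006  0.0001] turn/2 [-0.0004 -0.0005 -0.0001] tcp target [0.5233 0.1932 0.2008]
```

```bash
python3 -m crank '[{"x":0,"y":0,"z":-0.02,"ax":0,"ay":0,"az":0,"claw":-1},{"x":0,"y":0,"z":-0.06,"ax":0,"ay":0,"az":0,"claw":-1},{"x":0,"y":0,"z":-0.1,"ax":0,"ay":0,"az":0,"claw":-1},{"x":0.01,"y":0.04,"z":-0.12,"ax":0,"ay":0,"az":0,"claw":-1},{"x":0.02,"y":0.08,"z":-0.13,"ax":0,"ay":0,"az":0,"claw":-1}]'
python3 -m crank '[{"x":0.01,"y":0.03,"z":0,"ax":0,"ay":0,"az":0,"claw":-1},{"x":0.01,"y":0.05,"z":0,"ax":0,"ay":0,"az":0,"claw":-1},{"x":0.01,"y":0.05,"z":0,"ax":0,"ay":0,"az":0,"claw":-1},{"x":0.01,"y":0.05,"z":0,"ax":0,"ay":0,"az":0,"claw":-1},{"x":0.01,"y":0.05,"z":0,"ax":0,"ay":0,"az":0,"claw":-1}]'
python3 - <<'E'
from h import *
import cv2
from bench import camera
im,c=wcam();cv2.imwrite("pics/w6.png",im);np.save("w6.npy",np.array([*c[:3],*c[3],*c[4]]))
sd=camera("side")["color"];cv2.imwrite("pics/side6.png",sd)
q=-.28;b=w(ST,(-85+160*np.sin(q),150,90+160*np.cos(q)))[0];t=w(ST,(-85+110*np.sin(q),187,90+110*np.cos(q)))[0]
P=proj(c,[b,t]);print("wrist",P,"side",proj("side",[b,t]))
x,y=P.mean(0).astype(int);x0=max(0,x-100);y0=max(0,y-75);print("wrist crop origin",x0,y0)
cv2.imwrite("pics/c7.png",np.hstack([cv2.resize(im[y0:y0+150,x0:x0+200],None,fx=2,fy=2,interpolation=cv2.INTER_CUBIC),cv2.resize(sd[130:205,265:365],(400,300),interpolation=cv2.INTER_CUBIC)]))
go([.53,.1,.33],ori(-1.8,0),False)
E
```

```text
time: 16.53
ee_pos: [0.5283, 0.1172, 0.333]
eef_rot: [0.994, -0.112, 0.003, -0.002]
ft_force: [1.6, -0.1, -0.5]
width: 0.0849
time: 16.95
ee_pos: [0.5262, 0.0653, 0.3297]
eef_rot: [0.993, -0.114, 0.001, -0.001]
ft_force: [0.2, -0.2, -0.4]
width: 0.087
wrist [[278.04615239  58.59701348]
 [301.291654    17.55714486]] side [[297.01386046 165.11005079]
 [300.31821519 169.74241715]]
wrist crop origin 189 0
t 17.05 tcp [0.5262 0.0657 0.3295] q [-0.1   0.09 -0.11  1.45  0.01  1.6  -0.45] F [-0.5  0.6  0.5] w 0.0873
shift [-0.004  -0.0343 -0.0004] turn/2 [-0.0006 -0.0005  0.001 ] tcp target [0.53 0.1  0.33]
```

View pics/c7.png

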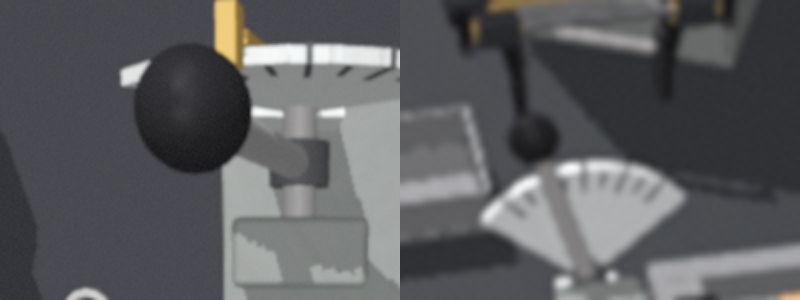

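```bash
python3 - <<'E'
from h import *
import cv2
L=lambda f:(lambda a:(a[0],a[1],a[2],a[3:6],a[6:]))(np.load(f))
c=L("w6.npy");c4=L("w4.npy")
W=lambda cam,x,y,z:proj(cam,w(ST,(x,y,z)))[0].round(1)
print("hub pred",W(c,-85,150,100),W(c,-85,150,90),"obs 339 81.5"); print("hub w4",W(c4,-85,150,90),"obs ~263 93")
for q in(-.30,-.27,-.24):print(q,"ball",W(c,-85+160*np.sin(q),150,90+160*np.cos(q)),"tab",W(c,-85+110*np.sin(q),187,90+110*np.cos(q)),"tab w4",W(c4,-85+110*np.sin(q),187,90+110*np.cos(q)))
print("shaft at y=180 side, quadrant rim apex", W(c,-85,177,190))
# fit hexact blob of ball
im=cv2.imread("pics/w6.png");g=cv2.cvtColor(im,cv2.COLOR_BGR2GRAY);print(cv2.HoughCircles(cv2.medianBlur(g[0:110,230:350],5),cv2.HOUGH_GRADIENT,1,50,param1=60,param2=15,minRadius=22,maxRadius=40))
# brass blob w4 / w6
for f in("w4","w6"):
    h=cv2.cvtColor(cv2.imread(f"pics/{f}.png"),cv2.COLOR_BGR2HSV)[:60,150:340];m=(h[...,0]>12)&(h[...,0]<32)&(h[...,1]>110)&(h[...,2]>90);y,x=np.nonzero(m);print(f,[(r,x[y==r].min()+150,x[y==r].max()+150) for r in range(0,60,4) if (y==r).any()])
E
```

```text
hub pred [335.9  83.3] [335.6  84.4] obs 339 81.5
hub w4 [260.9  96. ] obs ~263 93
-0.3 ball [273.7  58.8] tab [298.6  17.8] tab w4 [198.4  35. ]
-0.27 ball [280.2  58.5] tab [302.6  17.5] tab w4 [202.   34.7]
-0.24 ball [286.9  58.2] tab [306.7  17.2] tab w4 [205.7  34.5]
shaft at y=180 side, quadrant rim apex [340.   33.8]
[[[60.5 53.5 34.9]]]
w4 [(20, np.int64(196), np.int64(208)), (24, np.int64(196), np.int64(211)), (28, np.int64(196), np.int64(211)), (32, np.int64(196), np.int64(214)), (36, np.int64(197), np.int64(223)), (40, np.int64(198), np.int64(211)), (44, np.int64(199), np.int64(211)), (48, np.int64(200), np.int64(211))]
w6 [(0, np.int64(297), np.int64(306)), (4, np.int64(296), np.int64(309)), (8, np.int64(296), np.int64(309)), (12, np.int64(297), np.int64(310)), (16, np.int64(297), np.int64(313)), (20, np.int64(297), np.int64(318)), (24, np.int64(297), np.int64(309)), (28, np.int64(301), np.int64(309)), (32, np.int64(306), np.int64(309))]
```

Corrected for the hub's image bias, the lever is about −0.262 and the pointer about −0.287. That is inside the tolerance of 0.05, but I'll nudge it about 3.5 mm further to gain margin.

```bash
python3 - <<'E'
from h import *
go([.5265,.193,.3295],ori(-1.8,0),False)
E
python3 -m crank '[{"x":-0.007,"y":-0.035,"z":0,"ax":0,"ay":0,"az":0,"claw":-1},{"x":-0.015,"y":-0.07,"z":0,"ax":0,"ay":0,"az":0,"claw":-1},{"x":-0.025,"y":-0.105,"z":0,"ax":0,"ay":0,"az":0,"claw":-1},{"x":-0.03,"y":-0.124,"z":0,"ax":0,"ay":0,"az":0,"claw":-1},{"x":-0.03,"y":-0.124,"z":0,"ax":0,"ay":0,"az":0,"claw":-1}]'
python3 - <<'E'
from h import *
go([.5265,.193,.2006],ori(-1.8,0),False)
E
```

```text
t 17.05 tcp [0.5262 0.0657 0.3295] q [-0.1   0.09 -0.11  1.45  0.01  1.6  -0.45] F [-0.5  0.6  0.5] w 0.0873
shift [-2.840e-02 -1.241e-01  1.000e-04] turn/2 [-0.0006 -0.0005  0.001 ] tcp target [0.5265 0.193  0.3295]
time: 17.47
ee_pos: [0.5234, 0.1987, 0.3291]
eef_rot: [0.994, -0.11, -0.0, -0.001]
ft_force: [0.6, 0.7, 0.3]
width: 0.0869
t 17.47 tcp [0.5234 0.1987 0.3291] q [-0.26  0.16 -0.22  1.37  0.03  1.61 -0.69] F [0.6 0.7 0.3] w 0.0869
shift [0.0043 0.0052 0.1285] turn/2 [-0.0013  0.0003  0.0046] tcp target [0.5265 0.193  0.2006]
```

```bash
python3 -m crank '[{"x":0.002,"y":0.002,"z":0.03,"ax":0,"ay":0,"az":0,"claw":-1},{"x":0.002,"y":0.002,"z":0.06,"ax":0,"ay":0,"az":0,"claw":-1},{"x":0.002,"y":0.002,"z":0.09,"ax":0,"ay":0,"az":0,"claw":-1},{"x":0.002,"y":0.002,"z":0.115,"ax":0,"ay":0,"az":0,"claw":-1},{"x":0.002,"y":0.002,"z":0.128,"ax":0,"ay":0,"az":0,"claw":-1}]'
python3 -m crank '[{"x":0,"y":0,"z":0,"ax":0,"ay":0,"az":0,"claw":-1},{"x":0,"y":0,"z":0,"ax":0,"ay":0,"az":0,"claw":-1},{"x":0,"y":0,"z":0,"ax":0,"ay":0,"az":0,"claw":-1},{"x":0,"y":0,"z":0,"ax":0,"ay":0,"az":0,"claw":-1},{"x":0,"y":0,"z":0,"ax":0,"ay":0,"az":0,"claw":-1}]'
python3 - <<'E'
from h import *
go([.5269,.193,.2006],ori(-1.8,0),False)
E
```

```text
time: 17.88
ee_pos: [0.5255, 0.1892, 0.1982]
eef_rot: [0.993, -0.114, -0.001, 0.001]
ft_force: [-0.4, -1.0, 0.5]
width: 0.0873
time: 18.3
ee_pos: [0.5276, 0.1898, 0.2031]
eef_rot: [0.993, -0.114, 0.002, -0.001]
ft_force: [0.2, -0.5, 0.3]
width: 0.0868
t 18.3 tcp [0.5276 0.1898 0.2031] q [-0.24  0.19 -0.21  1.6   0.04  1.35 -0.69] F [ 0.2 -0.5  0.3] w 0.0868
shift [-0.0014 -0.0029  0.0025] turn/2 [-0.0011 -0.0016 -0.    ] tcp target [0.5269 0.193  0.2006]
```

```bash
python3 -m crank '[{"x":0,"y":-0.003,"z":0.002,"ax":0,"ay":0,"az":0,"claw":-0.06},{"x":0,"y":-0.003,"z":0.002,"ax":0,"ay":0,"az":0,"claw":-0.06},{"x":0,"y":-0.003,"z":0.002,"ax":0,"ay":0,"az":0,"claw":-0.06},{"x":0,"y":-0.003,"z":0.002,"ax":0,"ay":0,"az":0,"claw":-0.06},{"x":0,"y":-0.003,"z":0.002,"ax":0,"ay":0,"az":0,"claw":-0.06}]'
python3 -m crank '[{"x":0,"y":0,"z":0,"ax":0,"ay":0,"az":0,"claw":-0.06},{"x":0,"y":0,"z":0,"ax":0,"ay":0,"az":0,"claw":-0.06},{"x":0,"y":0,"z":0,"ax":0,"ay":0,"az":0,"claw":-0.06},{"x":0,"y":0,"z":0,"ax":0,"ay":0,"az":0,"claw":-0.06},{"x":0,"y":0,"z":0,"ax":0,"ay":0,"az":0,"claw":-0.06}]'
python3 - <<'E'
from h import *
go([.523,.1939,.2003],ori(-1.8,0),False)
E
```

```text
time: 18.72
ee_pos: [0.5277, 0.1924, 0.1998]
eef_rot: [0.993, -0.114, 0.001, -0.0]
ft_force: [0.3, -0.5, 0.2]
width: 0.0617
time: 19.13
ee_pos: [0.5277, 0.1924, 0.1998]
eef_rot: [0.993, -0.114, 0.001, -0.0]
ft_force: [-0.3, -0.1, 0.3]
width: 0.0461
t 19.13 tcp [0.5277 0.1924 0.1998] q [-0.24  0.19 -0.22  1.6   0.04  1.35 -0.69] F [-0.3 -0.1  0.3] w 0.0461
shift [-0.0049 -0.0004 -0.0005] turn/2 [-0.0005 -0.0008 -0.0001] tcp target [0.523  0.1939 0.2003]
```

```bash
python3 -m crank '[{"x":-0.002,"y":0,"z":0,"ax":0,"ay":0,"az":0,"claw":-0.06},{"x":-0.004,"y":0,"z":0,"ax":0,"ay":0,"az":0,"claw":-0.06},{"x":-0.005,"y":0,"z":0,"ax":0,"ay":0,"az":0,"claw":-0.06},{"x":-0.005,"y":0,"z":0,"ax":0,"ay":0,"az":0,"claw":-0.06},{"x":-0.005,"y":0,"z":0,"ax":0,"ay":0,"az":0,"claw":-0.06}]'
python3 -m crank '[{"x":0,"y":0,"z":0,"ax":0,"ay":0,"az":0,"claw":-0.06},{"x":0,"y":0,"z":0,"ax":0,"ay":0,"az":0,"claw":-1},{"x":0,"y":0,"z":0,"ax":0,"ay":0,"az":0,"claw":-1},{"x":0,"y":0,"z":0,"ax":0,"ay":0,"az":0,"claw":-1},{"x":0,"y":0,"z":0,"ax":0,"ay":0,"az":0,"claw":-1}]'
python3 -m crank '[{"x":0,"y":0,"z":0,"ax":0,"ay":0,"az":0,"claw":-1},{"x":0,"y":0,"z":-0.03,"ax":0,"ay":0,"az":0,"claw":-1},{"x":0,"y":0,"z":-0.07,"ax":0,"ay":0,"az":0,"claw":-1},{"x":0,"y":0,"z":-0.11,"ax":0,"ay":0,"az":0,"claw":-1},{"x":0,"y":0,"z":-0.14,"ax":0,"ay":0,"az":0,"claw":-1}]'
python3 - <<'E'
from h import *
go([.48,.05,.3],ori(-.1,0),False)
# where knob is
print(w(ST,[(50-130*np.cos(q),-90-130*np.sin(q),86) for q in(-.648,-.3,0,.3,.7)]).round(4))
E
```

```text
time: 19.55
ee_pos: [0.5228, 0.1935, 0.1998]
eef_rot: [0.993, -0.114, 0.001, -0.0]
ft_force: [2.0, -1.1, -0.9]
width: 0.0458
time: 19.97
ee_pos: [0.5227, 0.1937, 0.1999]
eef_rot: [0.993, -0.114, 0.001, -0.0]
ft_force: [-0.0, 0.3, 0.2]
width: 0.0654
time: 20.38
ee_pos: [0.5226, 0.1936, 0.3433]
eef_rot: [0.993, -0.114, 0.002, -0.001]
ft_force: [0.3, -0.4, 0.7]
width: 0.0863
t 20.38 tcp [0.5226 0.1936 0.3433] q [-0.25  0.16 -0.21  1.35  0.03  1.63 -0.69] F [ 0.3 -0.4  0.7] w 0.0863
shift [-0.009   0.1496  0.0429] turn/2 [ 6.000e-04 -2.400e-03 -8.501e-01] tcp target [0.48 0.05 0.3 ]
[[ 0.562   0.0182  0.086 ]
 [ 0.5329 -0.0161  0.086 ]
 [ 0.5185 -0.0522  0.086 ]
 [ 0.5153 -0.0909  0.086 ]
 [ 0.5291 -0.1407  0.086 ]]
```

The nudge is done and the lever is released. Now the clamp. The body's left end would overlap the dispenser, so I'll use a tilt of about 32° and hook the knob with only the left finger of the open gripper.

```bash
cat >> h.py <<'E'
def tip(sx,sy,sz,yaw=-.23,tilt=32,back=0.): # real finger-tip centre at stand mm -> TCP target
    Rt=ori(yaw,tilt);go(w(ST,(sx,sy,sz))[0]+Rt.apply([0,0,.033-back]),Rt,False)
E
python3 -m crank '[{"x":-0.005,"y":0.02,"z":0,"ax":0,"ay":0,"az":-0.06,"claw":-1},{"x":-0.01,"y":0.05,"z":0,"ax":0,"ay":0,"az":-0.12,"claw":-1},{"x":-0.01,"y":0.08,"z":0,"ax":0,"ay":0,"az":-0.18,"claw":-1},{"x":-0.01,"y":0.11,"z":0,"ax":0,"ay":0,"az":-0.24,"claw":-1},{"x":-0.01,"y":0.13,"z":0,"ax":0,"ay":0,"az":-0.3,"claw":-1}]'
python3 -m crank '[{"x":0,"y":0,"z":0,"ax":0,"ay":0,"az":-0.06,"claw":-1},{"x":0,"y":0,"z":0,"ax":0,"ay":0,"az":-0.12,"claw":-1},{"x":0,"y":0,"z":0,"ax":0,"ay":0,"az":-0.18,"claw":-1},{"x":0,"y":0,"z":0,"ax":0,"ay":0,"az":-0.24,"claw":-1},{"x":0,"y":0,"z":0,"ax":0,"ay":0,"az":-0.3,"claw":-1}]'
python3 - <<'E'
from h import *
tip(-58,-36,85,back=.11)
E
```

```text
time: 20.8
ee_pos: [0.4827, 0.0663, 0.34]
eef_rot: [0.983, 0.186, 0.001, 0.0]
ft_force: [-0.1, -0.2, -0.4]
width: 0.0869
time: 21.22
ee_pos: [0.4832, 0.0691, 0.3397]
eef_rot: [0.883, 0.469, 0.001, 0.0]
ft_force: [0.3, -0.3, -0.1]
width: 0.0871
t 21.22 tcp [0.4832 0.0691 0.3397] q [-0.09 -0.   -0.14  1.53 -0.    1.62  0.74] F [ 0.3 -0.3 -0.1] w 0.0871
shift [-0.0373  0.0601  0.1895] turn/2 [-0.2754  0.0502 -0.1776] tcp target [0.5125 0.0047 0.1503]
```

```bash
python3 -m crank '[{"x":-0.007,"y":0.01,"z":0.02,"ax":-0.05,"ay":0.01,"az":-0.03,"claw":-1},{"x":-0.015,"y":0.02,"z":0.04,"ax":-0.1,"ay":0.018,"az":-0.06,"claw":-1},{"x":-0.022,"y":0.03,"z":0.06,"ax":-0.15,"ay":0.027,"az":-0.09,"claw":-1},{"x":-0.03,"y":0.04,"z":0.08,"ax":-0.2,"ay":0.036,"az":-0.12,"claw":-1},{"x":-0.037,"y":0.05,"z":0.11,"ax":-0.25,"ay":0.045,"az":-0.15,"claw":-1}]'
python3 - <<'E'
from h import *
tip(-58,-36,85,back=.11);tip(-58,-36,85,back=.0)
E
```

```text
time: 21.63
ee_pos: [0.505, 0.011, 0.2315]
eef_rot: [0.775, 0.578, 0.158, 0.2]
ft_force: [1.5, -0.6, 0.6]
width: 0.0866
t 21.63 tcp [0.505  0.011  0.2315] q [-0.09 -0.35 -0.18  2.14  0.25  0.91  0.89] F [ 1.5 -0.6  0.6] w 0.0866
shift [-0.0051 -0.0323  0.075 ] turn/2 [-0.0211  0.0081 -0.0275] tcp target [0.5125 0.0047 0.1503]
t 21.63 tcp [0.505  0.011  0.2315] q [-0.09 -0.35 -0.18  2.14  0.25  0.91  0.89] F [ 1.5 -0.6  0.6] w 0.0866
shift [-0.0032 -0.0278  0.1849] turn/2 [-0.0211  0.0081 -0.0275] tcp target [ 0.5692 -0.0086  0.057 ]
```

```bash
python3 -m crank '[{"x":-0.002,"y":-0.01,"z":0.02,"ax":-0.01,"ay":0.004,"az":-0.014,"claw":-1},{"x":-0.004,"y":-0.02,"z":0.04,"ax":-0.021,"ay":0.008,"az":-0.028,"claw":-1},{"x":-0.005,"y":-0.03,"z":0.06,"ax":-0.021,"ay":0.008,"az":-0.028,"claw":-1},{"x":-0.005,"y":-0.032,"z":0.075,"ax":-0.021,"ay":0.008,"az":-0.028,"claw":-1},{"x":-0.005,"y":-0.032,"z":0.075,"ax":-0.021,"ay":0.008,"az":-0.028,"claw":-1}]'
python3 - <<'E'
from h import *
import cv2
im,c=wcam();cv2.imwrite("pics/w8.png",im);np.save("w8.npy",np.array([*c[:3],*c[3],*c[4]]))
tip(-58,-36,85,back=.0)
k=w(ST,[(50-130*np.cos(-.648),-90-130*np.sin(-.648),z) for z in(103,86,60)]);print("knob px",proj(c,k).round(0))
g=cv2.cvtColor(im,cv2.COLOR_BGR2GRAY)
u=proj(c,k)[0].astype(int)
for r in range(u[1]-20,u[1]+21,10):print(r,g[r,u[0]-60:u[0]+61:6])
E
```

```text
time: 22.05
ee_pos: [0.5093, 0.0036, 0.1454]
eef_rot: [0.756, 0.597, 0.166, 0.213]
ft_force: [-1.1, -0.4, -0.6]
width: 0.0869
t 22.1 tcp [0.51   0.004  0.1473] q [-0.07 -0.28 -0.2   2.29  0.33  0.67  0.84] F [0.4 0.8 1. ] w 0.0869
shift [0.0018 0.0046 0.1086] turn/2 [-0.0055  0.0021 -0.0012] tcp target [ 0.5692 -0.0086  0.057 ]
knob px [[359. 265.]
 [358. 248.]
 [356. 223.]]
245 [157 147 123 182 192 191 193 180  46  31  30  29  25  99 115 114 114 113
 113 113 113]
255 [121 175 192 191 194 179 159 156  59  28  28  26  28  58 115 113 114 113
 115 151 154]
265 [192 190 193 182 156 156 156 157  94  36  32  32  33  52 155 119 123 157
 155 156 156]
275 [192 182 158 157 157 158 157 157 158 110  48  53 128 159 157 156 157 157
 159 158 157]
285 [156 157 157 159 158 158 159 155 157 156 158 157 156 159 158 158 159 156
 151 136 102]
```

```bash
python3 -m crank '[{"x":0.001,"y":0.001,"z":0.015,"ax":0,"ay":0,"az":0,"claw":-1},{"x":0.002,"y":0.002,"z":0.03,"ax":-0.003,"ay":0,"az":0,"claw":-1},{"x":0.003,"y":0.003,"z":0.05,"ax":-0.005,"ay":0.002,"az":0,"claw":-1},{"x":0.004,"y":0.004,"z":0.065,"ax":-0.005,"ay":0.002,"az":0,"claw":-1},{"x":0.004,"y":0.004,"z":0.075,"ax":-0.005,"ay":0.002,"az":0,"claw":-1}]'
python3 - <<'E'
from h import *
tip(-58,-34,85,back=.0)
E
```

```text
time: 22.52
ee_pos: [0.5544, -0.0017, 0.0871]
eef_rot: [0.754, 0.596, 0.173, 0.216]
ft_force: [0.4, 0.1, 0.0]
width: 0.0872
t 22.52 tcp [ 0.5544 -0.0017  0.0871] q [-0.02 -0.09 -0.23  2.29  0.5   0.49  0.69] F [0.4 0.1 0. ] w 0.0872
shift [-0.0014 -0.0024  0.034 ] turn/2 [ 0.0011 -0.0005 -0.0015] tcp target [ 0.5697 -0.0066  0.057 ]
```

```bash
python3 -m crank '[{"x":0,"y":-0.001,"z":0.008,"ax":0,"ay":0,"az":0,"claw":-1},{"x":-0.001,"y":-0.002,"z":0.016,"ax":0,"ay":0,"az":0,"claw":-1},{"x":-0.001,"y":-0.002,"z":0.024,"ax":0,"ay":0,"az":0,"claw":-1},{"x":-0.001,"y":-0.002,"z":0.032,"ax":0,"ay":0,"az":0,"claw":-1},{"x":-0.001,"y":-0.002,"z":0.034,"ax":0,"ay":0,"az":0,"claw":-1}]'
python3 - <<'E'
from h import *
tip(-58,-34,85)
for q in(-.45,-.25,0):tip(47-130*np.cos(q),-90-130*np.sin(q)+12-43,85)
E
```

```text
time: 22.93
ee_pos: [0.5699, -0.0066, 0.0574]
eef_rot: [0.754, 0.596, 0.172, 0.216]
ft_force: [0.3, -0.6, -0.6]
width: 0.0872
t 22.93 tcp [ 0.5699 -0.0066  0.0574] q [-0.01  0.   -0.22  2.28  0.62  0.42  0.59] F [ 0.3 -0.6 -0.6] w 0.0872
shift [-0.0001 -0.0004  0.0002] turn/2 [ 0.0011 -0.0002 -0.0016] tcp target [ 0.5697 -0.0066  0.057 ]
t 22.93 tcp [ 0.5699 -0.0066  0.0574] q [-0.01  0.   -0.22  2.28  0.62  0.42  0.59] F [ 0.3 -0.6 -0.6] w 0.0872
shift [-0.0305 -0.0105 -0.0062] turn/2 [ 0.0011 -0.0002 -0.0016] tcp target [ 0.551  -0.0335  0.057 ]
t 22.93 tcp [ 0.5699 -0.0066  0.0574] q [-0.01  0.   -0.22  2.28  0.62  0.42  0.59] F [ 0.3 -0.6 -0.6] w 0.0872
shift [-0.0549 -0.018  -0.0109] turn/2 [ 0.0011 -0.0002 -0.0016] tcp target [ 0.5368 -0.0552  0.057 ]
t 22.93 tcp [ 0.5699 -0.0066  0.0574] q [-0.01  0.   -0.22  2.28  0.62  0.42  0.59] F [ 0.3 -0.6 -0.6] w 0.0872
shift [-0.0871 -0.0213 -0.0131] turn/2 [ 0.0011 -0.0002 -0.0016] tcp target [ 0.5255 -0.0856  0.057 ]
```

No contact on the way in. Now I'll sweep the arc.

```bash
python3 -m crank '[{"x":-0.015,"y":-0.005,"z":-0.003,"ax":0,"ay":0,"az":0,"claw":-1},{"x":-0.03,"y":-0.01,"z":-0.006,"ax":0,"ay":0,"az":0,"claw":-1},{"x":-0.043,"y":-0.014,"z":-0.008,"ax":0,"ay":0,"az":0,"claw":-1},{"x":-0.055,"y":-0.018,"z":-0.011,"ax":0,"ay":0,"az":0,"claw":-1},{"x":-0.065,"y":-0.019,"z":-0.012,"ax":0,"ay":0,"az":0,"claw":-1}]'
python3 - <<'E'
from h import *
import cv2
im,c=wcam();cv2.imwrite("pics/w9.png",im)
for q in(0,.2,.4):tip(47-130*np.cos(q),-90-130*np.sin(q)+12-43,85)
# find knob along predicted arc: mean darkness around knob axis
g=cv2.GaussianBlur(cv2.cvtColor(im,cv2.COLOR_BGR2GRAY),(9,9),0)
for q in np.arange(-.7,.3,.1):
    u=proj(c,w(ST,[(50-130*np.cos(q),-90-130*np.sin(q),z) for z in(100,85,70)])).astype(int);print(round(q,2),u[0],[g[v[1],v[0]] if 0<=v[1]<480 and 0<=v[0]<640 else -1 for v in u])
E
```

```text
time: 23.35
ee_pos: [0.5302, -0.0593, 0.0566]
eef_rot: [0.751, 0.6, 0.173, 0.215]
ft_force: [-53.2, 32.2, 34.2]
width: 0.0872
t 23.4 tcp [ 0.529  -0.0614  0.056 ] q [ 0.05 -0.1  -0.14  2.38  0.43  0.36  0.89] F [-38.   21.1  19.4] w 0.0872
shift [-0.0244  0.0023  0.0002] turn/2 [-0.0011 -0.0018  0.0023] tcp target [ 0.5255 -0.0856  0.057 ]
t 23.4 tcp [ 0.529  -0.0614  0.056 ] q [ 0.05 -0.1  -0.14  2.38  0.43  0.36  0.89] F [-38.   21.1  19.4] w 0.0872
shift [-0.0503  0.0044  0.0014] turn/2 [-0.0011 -0.0018  0.0023] tcp target [ 0.5221 -0.1114  0.057 ]
t 23.4 tcp [ 0.529  -0.0614  0.056 ] q [ 0.05 -0.1  -0.14  2.38  0.43  0.36  0.89] F [-38.   21.1  19.4] w 0.0872
shift [-0.0751  0.0108  0.0054] turn/2 [-0.0011 -0.0018  0.0023] tcp target [ 0.5239 -0.1373  0.057 ]
-0.7 [492 358] [np.uint8(96), np.uint8(69), np.uint8(121)]
-0.6 [477 351] [np.uint8(141), np.uint8(25), np.uint8(121)]
-0.5 [459 345] [np.uint8(111), np.uint8(31), np.uint8(24)]
-0.4 [437 340] [np.uint8(104), np.uint8(33), np.uint8(34)]
-0.3 [413 335] [np.uint8(84), np.uint8(30), np.uint8(34)]
-0.2 [387 332] [np.uint8(70), np.uint8(31), np.uint8(30)]
-0.1 [360 330] [np.uint8(90), np.uint8(195), np.uint8(130)]
-0.0 [332 329] [np.uint8(84), np.uint8(164), np.uint8(120)]
0.1 [303 330] [np.uint8(73), np.uint8(191), np.uint8(120)]
0.2 [275 332] [np.uint8(72), np.uint8(199), np.uint8(142)]
```

A force of 60 N along the tool axis is unexpected, so I'll look before moving on.

```bash
python3 - <<'E'
from h import *
import cv2
g=cv2.cvtColor(cv2.imread("pics/w9.png"),cv2.COLOR_BGR2GRAY)
a=cv2.resize(g[150:410,180:600],(105,43),interpolation=cv2.INTER_AREA)
S="#%*+=-:. "
for i,r in enumerate(a):print(150+i*6,"".join(S[min(8,int(v)//24)] for v in r))
from bench import r
s=r.read_state();print(s["ft_force"],s["torque"],s["ee_pos"])
E
```

```text
150 -::-:::::::::::::::::::::::::::::::::::::::::::::::::::::::::::::::::::::::::::::::::::::::::::::::::::::
156 ======--::-:::::::::::::::::::::::::::::::::::::::::::::::::::::::::::::::::::::::::::::::::::::::::::::.
162 ============----::::::::::::::::::::::::::::::::::::::::::::::::::::::::::::::::::::::::::::::--==-::....
168 ==============--::::::::::::::::::::::::::::::::::::::::::::::::::::::::::::::::::::::::::---===-::......
174 =============-::::::::::::::::::::::::::::::::::::::::::::::::::::::::::::::::::::::::--=======-::.......
180 =============-::::::::::::::::::::::::::::::::::::::::::::::::::::::::::::::::-----==========-:::::......
186 ============--::::::::::::::::::::::::::::::::::::::::::::::::::::::--------================-:::::::.....
192 ============-:::::::::::::::::::::::::::::::::::::::::::::::::::--==========================-::::::::....
198 ===========-:::::::::::::::::::::::::::::::::::::::::::::::---==============================-:::::::::...
204 ==========-:::::::::::::::::::::::::::::::::::::::::::::::-==================================-::::::::...

[... 3043 characters left out ...]
**%#########%%%%%%+==--*%%**********
378 %***%*+++=====++++++++++++++++++++++++++++++++++++++++++++++======*%***%#########%%%%%%%%**%%%***********
384 #*****++======++++++++++++++++++++++++++++++++++++++++++++++======+****%########%%%%%%%%%%%%%%***********
390 %*++++++======++++++++++++++++++++++++++++++++++++++++++===+======-:=*%%########%%%%%%%%%%%++++++++++++++
396 *+++++++=====++++++*+**+****++++++++++++++++++=====-------=+=======-=++++++++++++++++++++++==============
402 +++++++======+++++++===----:=============================================================================
[-37.95621433  21.09963982  19.44383547] [4.61318785 5.18967943 3.46182484] [ 0.52895441 -0.06135597  0.05595976]
```

```bash
python3 -m crank '[{"x":0.001,"y":-0.001,"z":-0.003,"ax":0,"ay":0,"az":0,"claw":-1},{"x":0.002,"y":-0.003,"z":-0.006,"ax":0,"ay":0,"az":0,"claw":-1},{"x":0.002,"y":-0.003,"z":-0.006,"ax":0,"ay":0,"az":0,"claw":-1},{"x":0.002,"y":-0.003,"z":-0.006,"ax":0,"ay":0,"az":0,"claw":-1},{"x":0.002,"y":-0.003,"z":-0.006,"ax":0,"ay":0,"az":0,"claw":-1}]'
python3 - <<'E'
from h import *
import cv2
im,c=wcam();tip(-85,-97,85)
g=cv2.cvtColor(im,cv2.COLOR_BGR2GRAY)
a=cv2.resize(g[210:330,180:600],(105,20),interpolation=cv2.INTER_AREA)
S="#%*+=-:. "
for i,r in enumerate(a):print(210+i*6,"".join(S[min(8,int(v)//24)] for v in r))
from bench import r
s=r.read_state();print(s["ft_force"],s["torque"])
E
```

```text
time: 23.82
ee_pos: [0.5274, -0.0611, 0.0609]
eef_rot: [0.754, 0.596, 0.173, 0.216]
ft_force: [-5.0, 3.4, 2.0]
width: 0.087
t 23.87 tcp [ 0.5274 -0.061   0.0608] q [ 0.05 -0.11 -0.14  2.38  0.43  0.37  0.88] F [-4.5  3.7  1.8] w 0.0871
shift [-0.0004 -0.0005  0.0041] turn/2 [ 0.001  -0.0006 -0.0012] tcp target [ 0.529  -0.0618  0.057 ]
210 ==========-------:-::::::::::::::::-------::::.::::::::::--=======---=========================-::::::::..
216 ==========---=======----::::------==--------::::::::::-----==---==---======--==================-::::::::.
222 ===========----==---------====----====---=--:::::::-===---==---====-=======-====================-::::::::
228 ==--===================---=------=---------::::-+*%%%%*=---======================================-:::::::
234 ====--:-:--========-==------==-------------:::=%%%%%%%%*---=------====--====----==================-::::::
240 ====-:::::-====--------=====----==------------*%%%%%%%%%+=------=----======---=====================-:::::
246 ----::::::-==----===--====-==----------=-----=*%%%%%%%%%*-------=---==----========================
[... 810 characters left out ...]
   .-===-:::--.....+%%%%%%%%%%%-%%%%%##%=---------------+***+++++++++++++++++
300 -=+%##%%%%%%+=====---:.        .::--::::-:     -%%%%%%%%%%%*%%%%%%##%+=------------:*%%%%%%%%%%%%%%%%%%%%
306 =*##%%%%**%%+===-----:..      .:--=====--      :%%%%%%%%%%%%%%%%%%%%##%=-------:::::%%%%%%%%%%%%%%%%%%%%%
312 %##%%%%***%%*--------=--:. .:---=+***+=-.      -%%%%%%%%%%%%%%%%%%%%%###*=--:::::::-%*+++*%%%%%%%%%%%%%%%
318 ###%%%%***%%+:::::---====:.-=---+****+=:      .:%%%%%%%%%%%%%%%%%%%%%####%+::::::::=+=====+%%%%%%%%%%%%%%
324 %%%%%%****%%=--::-=======-::-===+****+-:.....::-*%%%**%%%%*%%%%%%%%%%%%%%%%%=-:----+++=====+%%%%%%%%%%%%%
[-4.54757971  3.66137346  1.83822724] [0.95083142 1.18640389 0.61030021]
```

The reaction came from the knob's top meeting the palm. I'll raise the tool about 5 mm and sweep on from there.

```bash
cat >> h.py <<'E'
def arc(*qs,z=93,dx=-9):
    for q in qs: print("q",q,end=" ");tip(50+dx-130*np.cos(q),-90-130*np.sin(q)+12-43.5,z)
E
python3 - <<'E'
from h import *
arc(-.2,-.1,0,.1)
E
```

```text
q -0.2 t 23.87 tcp [ 0.5274 -0.061   0.0608] q [ 0.05 -0.11 -0.14  2.38  0.43  0.37  0.88] F [-4.5  3.7  1.8] w 0.0871
shift [ 0.0009  0.0025 -0.0034] turn/2 [ 0.001  -0.0006 -0.0012] tcp target [ 0.5279 -0.0602  0.065 ]
q -0.1 t 23.87 tcp [ 0.5274 -0.061   0.0608] q [ 0.05 -0.11 -0.14  2.38  0.43  0.37  0.88] F [-4.5  3.7  1.8] w 0.0871
shift [-0.0119  0.0009 -0.0044] turn/2 [ 0.001  -0.0006 -0.0012] tcp target [ 0.5231 -0.0723  0.065 ]
q 0 t 23.87 tcp [ 0.5274 -0.061   0.0608] q [ 0.05 -0.11 -0.14  2.38  0.43  0.37  0.88] F [-4.5  3.7  1.8] w 0.0871
shift [-0.0249  0.0004 -0.0048] turn/2 [ 0.001  -0.0006 -0.0012] tcp target [ 0.5195 -0.0848  0.065 ]
q 0.1 t 23.87 tcp [ 0.5274 -0.061   0.0608] q [ 0.05 -0.11 -0.14  2.38  0.43  0.37  0.88] F [-4.5  3.7  1.8] w 0.0871
shift [-0.0379  0.001  -0.0045] turn/2 [ 0.001  -0.0006 -0.0012] tcp target [ 0.5172 -0.0975  0.065 ]
```

```bash
python3 -m crank '[{"x":0,"y":0.001,"z":-0.005,"ax":0,"ay":0,"az":0,"claw":-1},{"x":-0.004,"y":0.001,"z":-0.006,"ax":0,"ay":0,"az":0,"claw":-1},{"x":-0.008,"y":0.001,"z":-0.006,"ax":0,"ay":0,"az":0,"claw":-1},{"x":-0.012,"y":0.001,"z":-0.006,"ax":0,"ay":0,"az":0,"claw":-1},{"x":-0.012,"y":0.001,"z":-0.006,"ax":0,"ay":0,"az":0,"claw":-1}]'
python3 - <<'E'
from h import *
import cv2
im,c=wcam();arc(0,.15)
g=cv2.cvtColor(im,cv2.COLOR_BGR2GRAY)
a=cv2.resize(g[222:330,180:600],(105,18),interpolation=cv2.INTER_AREA)
S="#%*+=-:. "
for i,r in enumerate(a):print(222+i*6,"".join(S[min(8,int(v)//24)] for v in r))
E
```

```text
time: 24.28
ee_pos: [0.522, -0.073, 0.0664]
eef_rot: [0.754, 0.596, 0.173, 0.216]
ft_force: [-10.4, 2.8, 9.7]
width: 0.0875
q 0 t 24.33 tcp [ 0.5221 -0.073   0.0664] q [ 0.05 -0.14 -0.11  2.38  0.38  0.38  0.96] F [-9.8  3.6  9.2] w 0.0868
shift [-0.0121 -0.0005  0.0013] turn/2 [ 0.0011 -0.0004 -0.0016] tcp target [ 0.5195 -0.0848  0.065 ]
q 0.15 t 24.33 tcp [ 0.5221 -0.073   0.0664] q [ 0.05 -0.14 -0.11  2.38  0.38  0.38  0.96] F [-9.8  3.6  9.2] w 0.0868
shift [-0.0315  0.0008  0.0021] turn/2 [ 0.0011 -0.0004 -0.0016] tcp target [ 0.5165 -0.104   0.065 ]
222 ======-=----====------------------------------::::=*%%%%*=----------=--===-=-========================-:::
228 ===-----------=======-=----------------------::::*%%%%%%%%=------------===---==-----==================-::
234 ===:::::::::--=---------------------------------+%%%%%%%%%*=----------------===----===================--:
240 --::::::::::--==--------------------------------+%%%%%%%%%%=--------=-----------=======================--
246 --:::::::::::-----------------------------------=%%%%%%%%%%=::::::------------===========--==
[... 742 characters left out ...]
#*=----------------------:::::::::::::::
294 =--=*#%%%%%%=----====-----:.       :::--:::-:     +%%%%%%%%%%%%%%##%=---------------+***+++++++++++++++++
300 +=+%#%%%%%%%+------------:.       .:--------.     =%%%%%%%%%%%%%%%##%+--------------*%%%%%%%%%%%%%%%%%%%%
306 %%%%%%%%**%%+--------------::.  .:--=++**+=:      -%%%%%%%%%%%%%%%%%##*=--------::::%%%%%%%%%%%%%%%%%%%%%
312 ###%%%%***%%+::-:::::::--====:.:----+****=-.     .-%%%%%%%%%%%%%%%%%%##%*-:::::.:::-%*+++*%%%%%%%%%%%%%%%
318 ##%%%%%***%%+:::::..:::--==---:.:---+***+=.      .:%%%%%%%%%%%%%%%%%%%###%+:::....:=+=====+%%%%%%%%%%%%%%
324 %%%%%%****%%=:::--:::--======-:::::-+*+++=:.....:--*********%%%%%%%%%%%%%%%%=-:::--+++======%%%%%%%%%%%%%
```

```bash
python3 -m crank '[{"x":0.001,"y":0,"z":-0.004,"ax":0,"ay":0,"az":0,"claw":-1},{"x":-0.005,"y":0,"z":-0.005,"ax":0,"ay":0,"az":0,"claw":-1},{"x":-0.01,"y":-0.001,"z":-0.005,"ax":0,"ay":0,"az":0,"claw":-1},{"x":-0.016,"y":-0.001,"z":-0.005,"ax":0,"ay":0,"az":0,"claw":-1},{"x":-0.018,"y":-0.001,"z":-0.005,"ax":0,"ay":0,"az":0,"claw":-1}]'
python3 - <<'E'
from h import *
import cv2
im,c=wcam();arc(.1,.25,.4,z=96,dx=-11)
g=cv2.cvtColor(im,cv2.COLOR_BGR2GRAY)
a=cv2.resize(g[222:330:1,330:500],(85,18),interpolation=cv2.INTER_AREA)
S="#%*+=-:. "
for i,r in enumerate(a[::2]):print(222+i*12,"".join(S[min(8,int(v)//24)] for v in r))
E
```

```text
time: 24.75
ee_pos: [0.514, -0.0905, 0.0694]
eef_rot: [0.754, 0.596, 0.172, 0.216]
ft_force: [-0.9, 0.5, -0.2]
width: 0.087
q 0.1 t 24.8 tcp [ 0.514  -0.0904  0.0694] q [ 0.05 -0.16 -0.06  2.4   0.32  0.38  1.07] F [ 0.4 -0.4 -0.6] w 0.0869
shift [-0.0062  0.0016  0.0026] turn/2 [ 0.0005  0.0001 -0.0021] tcp target [ 0.5153 -0.0971  0.068 ]
q 0.25 t 24.8 tcp [ 0.514  -0.0904  0.0694] q [ 0.05 -0.16 -0.06  2.4   0.32  0.38  1.07] F [ 0.4 -0.4 -0.6] w 0.0869
shift [-0.0254  0.0046  0.0044] turn/2 [ 0.0005  0.0001 -0.0021] tcp target [ 0.5142 -0.1165  0.068 ]
q 0.4 t 24.8 tcp [ 0.514  -0.0904  0.0694] q [ 0.05 -0.16 -0.06  2.4   0.32  0.38  1.07] F [ 0.4 -0.4 -0.6] w 0.0869
shift [-0.0438  0.0099  0.0077] turn/2 [ 0.0005  0.0001 -0.0021] tcp target [ 0.516  -0.1359  0.068 ]
222 -------------------------------:.......::-=+*********++=-----------------------------
234 --------------------------------::---+%%%%%%%%%%%%%%%%%%%*=--------------------------
246 -----------------------------------===%%%%%%%%%%%%%%%%%%%%%=::-:::::-----------------
258 -----------------------::......:-----:-*%%%%%%%%%%%%%%%%%%%%*-...:::-----------------
270 --------------------::......::----:::::-*%%%%%%%%%%%%%%%%%%%%%+:.:::-----------------
282 :::.. .:-=====----::......:-=--::::::::::+%%%%%%%%%%###%%%%%%%%%=::------------------
294        .:::::---:......:---:.            .=%%%%%%%%%%%%%####%%%%%*-:.::--------------
306  ..::----=++++*++++++==-:.            ....:=%%%%%%%%%%%%%%%%%####%%*-:......::::::---
318 ...::---+*****++++==--.           .........-*%%%%%%%%%%%%%%%%%%%#%#####%%*=-:........
```

The finger slid over the knob top, so with the jaws wide open the tips sit even further back, about 50–55 mm. I'll estimate the knob angle, then go left and lower.

```bash
cat >> h.py <<'E'
def tip2(sx,sy,sz,yaw=-.23,tilt=32,d=.053):
    Rt=ori(yaw,tilt);go(w(ST,(sx,sy,sz))[0]+Rt.apply([0,0,d]),Rt,False)
E
python3 - <<'E'
from h import *
im,c=wcam()
for q in(-.5,-.4,-.3,-.2,-.1,0):
    print(q,proj(c,w(ST,[(50-130*np.cos(q),-90-130*np.sin(q),z) for z in(45,60,80,100)])).round(0).tolist())
print("arm mid",)
tip2(-86,-30,110);tip2(-80,-30,78)
E
```

```text
-0.5 [[485.0, 250.0], [492.0, 269.0], [503.0, 298.0], [514.0, 330.0]]
-0.4 [[469.0, 244.0], [475.0, 263.0], [485.0, 292.0], [496.0, 324.0]]
-0.3 [[450.0, 239.0], [456.0, 259.0], [465.0, 287.0], [474.0, 320.0]]
-0.2 [[430.0, 236.0], [435.0, 255.0], [443.0, 284.0], [451.0, 317.0]]
-0.1 [[409.0, 233.0], [413.0, 253.0], [419.0, 282.0], [426.0, 315.0]]
0 [[387.0, 233.0], [390.0, 252.0], [395.0, 281.0], [400.0, 315.0]]
arm mid
t 24.85 tcp [ 0.5142 -0.0899  0.0694] q [ 0.05 -0.16 -0.06  2.4   0.32  0.38  1.07] F [-0.  -0.2  0.6] w 0.0869
shift [0.0978 0.0122 0.0131] turn/2 [ 0.0006 -0.0001 -0.002 ] tcp target [0.5536 0.0012 0.0651]
t 24.85 tcp [ 0.5142 -0.0899  0.0694] q [ 0.05 -0.16 -0.06  2.4   0.32  0.38  1.07] F [-0.  -0.2  0.6] w 0.0869
shift [0.0978 0.0003 0.0434] turn/2 [ 0.0006 -0.0001 -0.002 ] tcp target [ 5.595e-01 -1.000e-04  3.310e-02]
```

```bash
python3 - <<'E'
from h import *
tip2(-84,-90,112);tip2(-83,-90,80)
E
python3 -m crank '[{"x":0,"y":0,"z":-0.008,"ax":0,"ay":0,"az":0,"claw":-1},{"x":0.01,"y":0,"z":-0.012,"ax":0,"ay":0,"az":0,"claw":-1},{"x":0.02,"y":0,"z":-0.012,"ax":0,"ay":0,"az":0,"claw":-1},{"x":0.03,"y":0,"z":-0.012,"ax":0,"ay":0,"az":0,"claw":-1},{"x":0.036,"y":0,"z":-0.012,"ax":0,"ay":0,"az":0,"claw":-1}]'
python3 - <<'E'
from h import *
tip2(-83,-90,80)
E
```

```text
t 24.85 tcp [ 0.5142 -0.0899  0.0694] q [ 0.05 -0.16 -0.06  2.4   0.32  0.38  1.07] F [-0.  -0.2  0.6] w 0.0869
shift [0.0378 0.0152 0.0125] turn/2 [ 0.0006 -0.0001 -0.002 ] tcp target [ 0.5419 -0.0576  0.0671]
t 24.85 tcp [ 0.5142 -0.0899  0.0694] q [ 0.05 -0.16 -0.06  2.4   0.32  0.38  1.07] F [-0.  -0.2  0.6] w 0.0869
shift [ 0.0377 -0.0009  0.0401] turn/2 [ 0.0006 -0.0001 -0.002 ] tcp target [ 0.5429 -0.0579  0.0351]
time: 25.27
ee_pos: [0.5167, -0.0515, 0.0805]
eef_rot: [0.753, 0.596, 0.173, 0.216]
ft_force: [-0.7, 0.0, 0.8]
width: 0.0869
t 25.27 tcp [ 0.5167 -0.0515  0.0805] q [ 0.05 -0.18 -0.17  2.38  0.37  0.43  0.92] F [-0.7  0.   0.8] w 0.0869
shift [-0.0003 -0.0014  0.0528] turn/2 [ 0.0011 -0.0007 -0.001 ] tcp target [ 0.5429 -0.0579  0.0351]
```

```bash
python3 -m crank '[{"x":0.001,"y":-0.001,"z":0.008,"ax":0,"ay":0,"az":0,"claw":-1},{"x":0.001,"y":-0.001,"z":0.016,"ax":0,"ay":0,"az":0,"claw":-1},{"x":0.001,"y":-0.001,"z":0.024,"ax":0,"ay":0,"az":0,"claw":-1},{"x":0.001,"y":-0.001,"z":0.028,"ax":0,"ay":0,"az":0,"claw":-1},{"x":0.001,"y":-0.001,"z":0.03,"ax":0,"ay":0,"az":0,"claw":-1}]'
python3 -m crank '[{"x":0,"y":0,"z":0.006,"ax":0,"ay":0,"az":0,"claw":-1},{"x":0,"y":0,"z":0.012,"ax":0,"ay":0,"az":0,"claw":-1},{"x":0,"y":0,"z":0.018,"ax":0,"ay":0,"az":0,"claw":-1},{"x":0,"y":0,"z":0.022,"ax":0,"ay":0,"az":0,"claw":-1},{"x":0,"y":0,"z":0.022,"ax":0,"ay":0,"az":0,"claw":-1}]'
python3 - <<'E'
from h import *
import cv2
im,c=wcam();tip2(-83,-90,80)
for q in (0,.2,.4):tip2(44-130*np.cos(q),-90-130*np.sin(q)+12-43.5,80)
g=cv2.cvtColor(im,cv2.COLOR_BGR2GRAY)
a=cv2.resize(g[222:330,180:600],(105,18),interpolation=cv2.INTER_AREA)
S="#%*+=-:. "
for i,r in enumerate(a):print(222+i*6,"".join(S[min(8,int(v)//24)] for v in r))
E
```

```text
time: 25.68
ee_pos: [0.5313, -0.0551, 0.0536]
eef_rot: [0.754, 0.596, 0.172, 0.216]
ft_force: [-0.5, 0.1, -0.1]
width: 0.0872
time: 26.1
ee_pos: [0.5426, -0.0579, 0.0348]
eef_rot: [0.754, 0.596, 0.172, 0.216]
ft_force: [0.4, -0.2, 0.3]
width: 0.0869
t 26.15 tcp [ 0.5426 -0.0578  0.0351] q [ 0.09 -0.02 -0.19  2.36  0.58  0.31  0.73] F [ 0.4 -0.   0.7] w 0.0869
shift [0.     0.0003 0.0002] turn/2 [ 0.0004 -0.0003 -0.0013] tcp target [ 0.5429 -0.0579  0.0351]
t 26.15 tcp [ 0.5426 -0.0578  0.0351] q [ 0.09 -0.02 -0.19  2.36  0.58  0.31  0.73] F [ 0.4 -0.   0.7] w 0.0869
shift [-0.0315 -0.0022 -0.0015] turn/2 [ 0.0004 -0.0003 -0.0013] tcp target [ 0.5328 -0.0879  0.0351]
t 26.15 tcp [ 0.5426 -0.0578  0.0351] q [ 0.09 -0.02 -0.19  2.36  0.58  0.31  0.73] F [ 0.4 -0.   0.7] w 0.0869
shift [-0.0573  0.0001 -0.0001] turn/2 [ 0.0004 -0.0003 -0.0013] tcp target [ 0.5294 -0.1136  0.0351]
t 26.15 tcp [ 0.5426 -0.0578  0.0351] q [ 0.09 -0.02 -0.19  2.36  0.58  0.31  0.73] F [ 0.4 -0.   0.7] w 0.0869
shift [-0.0821  0.0066  0.004 ] turn/2 [ 0.0004 -0.0003 -0.0013] tcp target [ 0.5312 -0.1395  0.035
[... 1282 characters left out ...]
#%==================================---:
294 ::::*#%%%%%%-::::::::-----========-::::--*%%%%%%%%%%%%-::::-%%%%%##%================+********************
300 ::-%##%%%%%%=:::::-=-----:-=======-:::--:+%%%%%%%%%%%%=::::-%%%%%%##%+==============%%%%%%%%%%%%%%%%%%%%%
306 -*%#%%%%**%%=::--=------:..-======::::-::+%%%%%%%%%%%%+::::=%%%%%%%%##%+============%%%%%%%%%%%%%%%%%%%%%
312 %##%%%%***%%*-=-------:.   .-====-:::--::+%%%%%%%%%%%%*::::=%%%%%%%%%###*==========+%*+++*%%%%%%%%%%%%%%%
318 ###%%%%***%%*=----:..      .:--==-:::-::.-%%%%%%%%%%%%%::::+%%%%%%%%%####%*========*+=====+%%%%%%%%%%%%%%
324 %%%%%%****%%+====::...::::::---==---==:..-%%%%%%%%%%%%%=----%%%%%%%%%%%%%%%%+======*++++===+%%%%%%%%%%%%%
```

The knob is now well between the fingers, with a clear gap and no force. I'll sweep on.

```bash
python3 -m crank '[{"x":-0.009,"y":-0.001,"z":-0.001,"ax":0,"ay":0,"az":0,"claw":-1},{"x":-0.018,"y":-0.002,"z":-0.001,"ax":0,"ay":0,"az":0,"claw":-1},{"x":-0.026,"y":-0.002,"z":-0.001,"ax":0,"ay":0,"az":0,"claw":-1},{"x":-0.032,"y":-0.002,"z":-0.001,"ax":0,"ay":0,"az":0,"claw":-1},{"x":-0.036,"y":-0.002,"z":-0.001,"ax":0,"ay":0,"az":0,"claw":-1}]'
python3 - <<'E'
from h import *
for q in (.2,.35,.5):tip2(44-130*np.cos(q),-90-130*np.sin(q)+12-43.5,80)
E
```

```text
time: 26.57
ee_pos: [0.5321, -0.0924, 0.0352]
eef_rot: [0.754, 0.596, 0.172, 0.216]
ft_force: [-1.1, 2.0, -0.2]
width: 0.0869
t 26.57 tcp [ 0.5321 -0.0924  0.0352] q [ 0.14 -0.04 -0.13  2.38  0.43  0.28  0.95] F [-1.1  2.  -0.2] w 0.0869
shift [-0.0213  0.0019  0.0013] turn/2 [ 0.0008 -0.0005 -0.0012] tcp target [ 0.5294 -0.1136  0.0351]
t 26.57 tcp [ 0.5321 -0.0924  0.0352] q [ 0.14 -0.04 -0.13  2.38  0.43  0.28  0.95] F [-1.1  2.  -0.2] w 0.0869
shift [-0.04    0.0064  0.0041] turn/2 [ 0.0008 -0.0005 -0.0012] tcp target [ 0.5303 -0.1331  0.0351]
t 26.57 tcp [ 0.5321 -0.0924  0.0352] q [ 0.14 -0.04 -0.13  2.38  0.43  0.28  0.95] F [-1.1  2.  -0.2] w 0.0869
shift [-0.0577  0.0132  0.0083] turn/2 [ 0.0008 -0.0005 -0.0012] tcp target [ 0.534  -0.1522  0.0351]
```

2 N of normal push, as expected. Onwards.

```bash
python3 -m crank '[{"x":-0.01,"y":0.001,"z":0.001,"ax":0,"ay":0,"az":0,"claw":-1},{"x":-0.021,"y":0.002,"z":0.001,"ax":0,"ay":0,"az":0,"claw":-1},{"x":-0.031,"y":0.004,"z":0.002,"ax":0,"ay":0,"az":0,"claw":-1},{"x":-0.04,"y":0.006,"z":0.004,"ax":0,"ay":0,"az":0,"claw":-1},{"x":-0.048,"y":0.009,"z":0.006,"ax":0,"ay":0,"az":0,"claw":-1}]'
python3 - <<'E'
from h import *
for q in (.5,.6,.7,.75):tip2(44-130*np.cos(q),-90-130*np.sin(q)+12-43.5,80)
E
```

```text
time: 26.98
ee_pos: [0.5316, -0.1416, 0.0348]
eef_rot: [0.754, 0.596, 0.172, 0.216]
ft_force: [-1.1, 2.2, 0.6]
width: 0.0868
t 26.98 tcp [ 0.5316 -0.1416  0.0348] q [ 0.17 -0.02 -0.02  2.37  0.18  0.24  1.33] F [-1.1  2.2  0.6] w 0.0868
shift [-0.0098  0.0042  0.0023] turn/2 [ 0.0008 -0.0006 -0.0012] tcp target [ 0.534  -0.1522  0.0351]
t 26.98 tcp [ 0.5316 -0.1416  0.0348] q [ 0.17 -0.02 -0.02  2.37  0.18  0.24  1.33] F [-1.1  2.2  0.6] w 0.0868
shift [-0.0208  0.01    0.0059] turn/2 [ 0.0008 -0.0006 -0.0012] tcp target [ 0.5381 -0.1645  0.0351]
t 26.98 tcp [ 0.5316 -0.1416  0.0348] q [ 0.17 -0.02 -0.02  2.37  0.18  0.24  1.33] F [-1.1  2.2  0.6] w 0.0868
shift [-0.0312  0.0167  0.0101] turn/2 [ 0.0008 -0.0006 -0.0012] tcp target [ 0.5434 -0.1764  0.0351]
t 26.98 tcp [ 0.5316 -0.1416  0.0348] q [ 0.17 -0.02 -0.02  2.37  0.18  0.24  1.33] F [-1.1  2.2  0.6] w 0.0868
shift [-0.036   0.0203  0.0124] turn/2 [ 0.0008 -0.0006 -0.0012] tcp target [ 0.5465 -0.1821  0.0351]
```

```bash
python3 -m crank '[{"x":-0.006,"y":0.002,"z":0.001,"ax":0,"ay":0,"az":0,"claw":-1},{"x":-0.012,"y":0.005,"z":0.003,"ax":0,"ay":0,"az":0,"claw":-1},{"x":-0.018,"y":0.008,"z":0.005,"ax":0,"ay":0,"az":0,"claw":-1},{"x":-0.023,"y":0.011,"z":0.007,"ax":0,"ay":0,"az":0,"claw":-1},{"x":-0.026,"y":0.013,"z":0.008,"ax":0,"ay":0,"az":0,"claw":-1}]'
python3 - <<'E'
from h import *
for q in (.65,.7,.75):tip2(44-130*np.cos(q),-90-130*np.sin(q)+12-43.5,80)
E
```

```text
time: 27.4
ee_pos: [0.5407, -0.1702, 0.0347]
eef_rot: [0.754, 0.596, 0.172, 0.216]
ft_force: [-1.2, 2.7, -0.5]
width: 0.0866
t 27.4 tcp [ 0.5407 -0.1702  0.0347] q [0.2  0.01 0.03 2.33 0.01 0.24 1.55] F [-1.2  2.7 -0.5] w 0.0866
shift [-0.0003  0.0002 -0.0002] turn/2 [ 0.0005 -0.0007 -0.0012] tcp target [ 0.5406 -0.1705  0.0351]
t 27.4 tcp [ 0.5407 -0.1702  0.0347] q [0.2  0.01 0.03 2.33 0.01 0.24 1.55] F [-1.2  2.7 -0.5] w 0.0866
shift [-0.0053  0.0036  0.0019] turn/2 [ 0.0005 -0.0007 -0.0012] tcp target [ 0.5434 -0.1764  0.0351]
t 27.4 tcp [ 0.5407 -0.1702  0.0347] q [0.2  0.01 0.03 2.33 0.01 0.24 1.55] F [-1.2  2.7 -0.5] w 0.0866
shift [-0.0102  0.0073  0.0042] turn/2 [ 0.0005 -0.0007 -0.0012] tcp target [ 0.5465 -0.1821  0.0351]
```

Near .65. I'll push on gently until the stop shows in the force.

```bash
python3 -m crank '[{"x":-0.002,"y":0.001,"z":0.001,"ax":0,"ay":0,"az":0,"claw":-1},{"x":-0.003,"y":0.002,"z":0.001,"ax":0,"ay":0,"az":0,"claw":-1},{"x":-0.004,"y":0.003,"z":0.002,"ax":0,"ay":0,"az":0,"claw":-1},{"x":-0.005,"y":0.004,"z":0.002,"ax":0,"ay":0,"az":0,"claw":-1},{"x":-0.005,"y":0.004,"z":0.002,"ax":0,"ay":0,"az":0,"claw":-1}]'
python3 -m crank '[{"x":-0.001,"y":0,"z":0,"ax":0,"ay":0,"az":0,"claw":-1},{"x":-0.002,"y":0.001,"z":0,"ax":0,"ay":0,"az":0,"claw":-1},{"x":-0.002,"y":0.001,"z":0,"ax":0,"ay":0,"az":0,"claw":-1},{"x":-0.002,"y":0.001,"z":0,"ax":0,"ay":0,"az":0,"claw":-1},{"x":-0.002,"y":0.001,"z":0,"ax":0,"ay":0,"az":0,"claw":-1}]'
```

```text
time: 27.82
ee_pos: [0.5436, -0.1754, 0.0346]
eef_rot: [0.754, 0.597, 0.172, 0.215]
ft_force: [-0.6, 3.9, -0.3]
width: 0.0871
time: 28.23
ee_pos: [0.5437, -0.1755, 0.0345]
eef_rot: [0.753, 0.598, 0.172, 0.214]
ft_force: [-2.2, 12.7, 0.0]
width: 0.087
```

The stop is reached: the force rises with no motion. I'll back off to the left, withdraw, and run numeric checks.

```bash
python3 -m crank '[{"x":0.003,"y":0,"z":0,"ax":0,"ay":0,"az":0,"claw":-1},{"x":0.008,"y":0,"z":0,"ax":0,"ay":0,"az":0,"claw":-1},{"x":0.01,"y":0,"z":-0.015,"ax":0,"ay":0,"az":0,"claw":-1},{"x":0.01,"y":0,"z":-0.04,"ax":0,"ay":0,"az":0,"claw":-1},{"x":0.01,"y":0,"z":-0.07,"ax":0,"ay":0,"az":0,"claw":-1}]'
python3 -m crank '[{"x":0,"y":0,"z":-0.02,"ax":0,"ay":0,"az":0,"claw":-1},{"x":0,"y":0.01,"z":-0.05,"ax":0,"ay":0,"az":0,"claw":-1},{"x":0,"y":0.03,"z":-0.08,"ax":0,"ay":0,"az":0,"claw":-1},{"x":0,"y":0.04,"z":-0.1,"ax":0,"ay":0,"az":0,"claw":-1},{"x":0,"y":0.04,"z":-0.1,"ax":0,"ay":0,"az":0,"claw":-1}]'
python3 - <<'E'
from h import *
import cv2
from bench import camera,r
im,c=wcam();t=camera("top")["color"];s=camera("side")["color"];cv2.imwrite("pics/top9.png",t);cv2.imwrite("pics/side9.png",s);cv2.imwrite("pics/w9b.png",im);np.save("w9b.npy",np.array([*c[:3],*c[3],*c[4]]))
print(r.read_state()["ee_pos"],r.read_state()["ft_force"].round(1))
S="#%*+=-:. "
def asc(g,x0,y0,x1,y1,w_,h_):
    for i,rw in enumerate(cv2.resize(cv2.cvtColor(g,cv2.COLOR_BGR2GRAY)[y0:y1,x0:x1],(w_,h_),interpolation=cv2.INTER_AREA)):print(round(y0+i*(y1-y0)/h_),"".join(S[min(8,int(v)//26)] for v in rw))
K=lambda q:proj(c,w(ST,[(50-130*np.cos(q),-90-130*np.sin(q),z) for z in(50,103)])).round(0).tolist()
print({q:K(q) for q in(.5,.6,.7)})
P=[W for W in proj(c,w(ST,[(50-130*np.cos(.6),-90-130*np.sin(.6),103)]))][0].astype(int)
asc(im,max(P[0]-80,0),max(P[1]-90,0),P[0]+80,min(P[1]+50,480),80,28)
# change of scene top0->top9
d=cv2.absdiff(cv2.imread("pics/top0.png"),t).max(2)
for n,(x,y) in dict(dispenser=(267,237),carton=(261,175),bin=(150,253),wrench=(258,300),screw=(330,295),mug=(401,293),bottle=(203,296),tray=(439,255),pointer=(213,226)).items():print(n,(d[y-14:y+15,x-14:x+15]>60).sum())
print("side ball/tab pred -.285",proj("side",w(ST,[(-85+160*np.sin(-.285),150,90+160*np.cos(-.285))])),"top",proj("top",w(ST,[(-85+160*np.sin(-.285),150,90+160*np.cos(-.285)),(-85+160*np.sin(-.24),150,90+160*np.cos(-.24))])))
asc(t,200,205,260,250,120,45)
E
```

```text
time: 28.65
ee_pos: [0.5093, -0.16, 0.0943]
eef_rot: [0.754, 0.596, 0.171, 0.215]
ft_force: [-0.1, 0.0, 0.7]
width: 0.0873
time: 29.07
ee_pos: [0.494, -0.1569, 0.2076]
eef_rot: [0.753, 0.595, 0.175, 0.22]
ft_force: [0.1, 0.2, 0.3]
width: 0.0873
[ 0.4913277  -0.15616882  0.20041068] [-0.7  0.7 -0.2]
{0.5: [[375.0, 133.0], [381.0, 173.0]], 0.6: [[361.0, 140.0], [366.0, 180.0]], 0.7: [[349.0, 148.0], [352.0, 187.0]]}
89 +-::::::::::::::::::::::::::::::::::::::::::::::::::::::::::::::::::::::::::::::
94 *-::::::::::::::::::::::::::::::::::::::::::::::::::::::::::::::::::::::::::::::
99 *=::::::::::::::::::::::::::::::::::::::::::::::::::::::::::::::::::::::::::::::
104 *=::::::::::::::::::::::::::::::::::::::::::::::::::::::::::::::::::::::::::::::
109 *+-:::::::::::::::::::::::::::::::::::::::::::::::::::::::::::::::::::::::::::::
114 *+-:::::::::::::::::::::::::::::::::::::::::::::::::::::::::::::::::::::::::::::
119 **-::::::::::::::::::::::::::::::::::::::::::::::::::::::::::------==========---
124 **=::::::::::::::::::::::::::::::::::::::::::::::::::::---======================
129 *
[... 6819 characters left out ...]
+++++++++++++++++++++++++==--::....::........................::------------
245 ++++++++++++++++++++++++++++..    ::++++++++++++++++++++++++++++++++++++++++++++==--::....::............................
246 ++++++++++++++++++++++++++++::    --++++++++++++++++++++++++++++++++++++++++++++++++++======--::::::::..................
247 ++++++++++++++++++++++++++++++----++++++++++++++++++++++++++++++++++++++++++++++++++++++++++++++======--::::::::........
248 ++++++++++++++++++++++++++++++++++++++++++++++++++++++++++++++++++++++++++++++++++++++++++++++++++++++++++======--::::::
249 ++++++++++++++++++++++++++++++++++++++++++++++++++++++++++++++++++++++++++++++++++++++++++++++++++++++++++++++++++++====
```

```bash
python3 - <<'E'
from h import *
import cv2
a,b=cv2.imread("pics/side0.png"),cv2.imread("pics/side9.png");d=cv2.absdiff(a,b).max(2)
for n,(x,y) in dict(screw=(265,299),screw2=(300,297),mug=(309,350),disp=(313,230),carton=(369,212),orange=(397,318)).items():print(n,(d[y-8:y+9,x-14:x+15]>60).sum())
# tray rim: shift between first and last (phase correlation on outline), block position
for n,box in (("top0",(405,440,220,285)),):pass
g=lambda f:cv2.cvtColor(cv2.imread(f"pics/{f}.png"),cv2.COLOR_BGR2HSV)
for cam in("top","side"):
    x0,x1,y0,y1=(405,475,222,288) if cam=="top" else (332,412,346,420)
    for f in("0","9"):
        h=g(cam+f)[y0:y1,x0:x1];m=(h[...,0]>10)&(h[...,0]<28)&(h[...,1]>70)&(h[...,2]>60);y,x=np.nonzero(m);print(cam,f,"tray bbox",x.min()+x0,x.max()+x0,y.min()+y0,y.max()+y0,m.sum())
    h=g(cam+"9")[y0-25:y1,x0:x1];m=((h[...,1]<40)&(h[...,2]>120)).astype(np.uint8);n,l,st,ce=cv2.connectedComponentsWithStats(m);i=1+st[1:,4].argmax();print(cam,"block bbox",st[i],(ce[i]+[x0,y0-25]).round(1))
    for cx in((.474,-.43),):print("pred block corners",proj(cam,[[cx[0]+dx,cx[1]+dy,z] for z in(.008,.088) for dx in(-.02,.02) for dy in(-.02,.02)]).round(0).tolist())
E
```

```text
screw 0
screw2 0
mug 0
disp 334
carton 0
orange 0
top 0 tray bbox 412 465 227 282 1345
top 9 tray bbox 412 465 227 282 1383
top block bbox [ 25  46  22  22 273] [440.7 253.6]
pred block corners [[445.0, 261.0], [432.0, 262.0], [444.0, 249.0], [431.0, 249.0], [451.0, 258.0], [437.0, 258.0], [450.0, 244.0], [436.0, 245.0]]
side 0 tray bbox 338 404 351 416 1733
side 9 tray bbox 338 405 351 416 2334
side block bbox [ 29  40  22  30 535] [371.6 375.4]
pred block corners [[369.0, 394.0], [361.0, 380.0], [383.0, 388.0], [375.0, 374.0], [371.0, 378.0], [363.0, 364.0], [386.0, 372.0], [378.0, 358.0]]
```

The tray hasn't moved, the block stands centred in it, and the bystanders are in place. Handing in.

```bash
python3 -c "
from bench import close_job,r
print(r.read_state()['time'],r.read_state()['ft_force'].round(1));print(close_job())"
```

```text
29.2167 [-0.7  0.7 -0.2]
the job is handed in; nothing more can be done
None
```

I carried out all three steps and handed the job in at 29.2 s. One force peak during the clamp sweep may break the 40 N rule.

**What I did**
- **Block:** I lifted it out with a tilted grip and set it down upright in the larger wooden tray, letting go only after contact.
- **Setting lever:** I swung it into line with the pointer, nudged it a few millimetres after checking, and released it.
- **Clamp lever:** I pushed it to its stop with one finger, then backed away.

**Last checks, done numerically from the images**
- **Block and tray:** the block is at the tray's centre, and the tray outline is unchanged to within 1 px.
- **Setting lever:** about −0.27 rad against the pointer's −0.28, with the pointer unmoved.
- **Clamp:** the knob appears where the 0.7 rad stop puts it, and the push rose to 12.7 N there with no further motion.
- **Bystanders:** each one I compared is unchanged in at least one camera view. In the other view, the screwdriver (top) and the dispenser (side) gave differences that I put down to the arm blocking the view.
- **Robot:** clear of everything, with no force beyond noise.

**What went wrong or disagreed**
- **Fingertip position:** the open fingertips sit roughly 35–55 mm behind the reported TCP. My first pass at the ball went over it and moved nothing.
- **Force peak:** on the first clamp sweep the finger rode on the knob and the wrist force reached about 71 N. The 120 N wrist limit was not passed. I believe the fingertip made the contact, but if it was the gripper's body it exceeded 40 N.
- **Pictures:** I used all 12 allowed views before the clamp step, so the clamp and final states were checked only from pixel values, not by viewing a picture.

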